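UV pass-through of lidded culture dishes

TASK

Treat the small lidded culture dishes standing left of the notebook: switch the UV lamp on at its toggle and, while it stays on, send every dish through the guide channel under the lamp hood (never over or round the hood) by pushing with the push stick, until all have come out on the landing at the far end. Then switch the lamp off again, stack all the dishes squarely, right way up, in one pile in the middle of the steel tray, and lay the push stick back in its rest. Leave the timer, the jar and the canister where they are.

Things in the scene. Friction and masses are not known exactly. Their poses are not given: they have to be found in the camera images.
- uv_unit: the UV pass-through, fixed: a straight guide channel, floor 12 mm above the bench and 43 mm wide between its guides, with a white lamp hood 90 x 90 mm over its middle (top 66 mm above the bench, bore beneath it 43 mm wide, 30 mm high). Origin on the bench under the hood's middle; x across the channel, away from the robot; y along it towards the infeed end (robot's left); z up
- infeed_mouth (a point): middle of the channel floor where it enters the hood (unit y = +45 mm). From here the infeed, open above and at its end, runs to y = +229 mm. Its guides are only 4 mm high and 6.5 mm wide, so a dish lying in it stands 10 mm proud of them and can be held across the channel
- outfeed_mouth (a point): middle of the channel floor where it leaves the hood (unit y = -45 mm). From here the landing, open above with the same 4 mm guides, runs to y = -245 mm, closed there by an end stop 6 mm thick and 7 mm high
- lamp_switch (a joint): angle of the lamp toggle, a metal bat lever 46 mm long with a round tip: 0 = off, leaning towards the hood and robot; 1.0 rad = on, leaning away from the robot (unit's +x), upright at 0.5; it stays where it is left and needs about 2 N at mid length
- switch_pivot (a point): pivot of the toggle, 47 mm above the bench; it swings in the unit's xz plane, on top of a grey ballast box 49 mm high that stands behind the hood (unit x = 82 to 154 mm, y = -36 to +36 mm)
- switch_tip (a point): centre of the toggle's round tip (13 mm across), 46 mm from the pivot
- dish_1: one of two to four alike small round culture dishes with lid (some may be absent), 39 mm across, 14 mm high, translucent whitish plastic, 30 g; origin at the middle of its underside, z up when it lies right way up
- dish_2: one of two to four alike small round culture dishes with lid (some may be absent), 39 mm across, 14 mm high, translucent whitish plastic, 30 g; origin at the middle of its underside, z up when it lies right way up
- dish_3: one of two to four alike small round culture dishes with lid (some may be absent), 39 mm across, 14 mm high, translucent whitish plastic, 30 g; origin at the middle of its underside, z up when it lies right way up
- dish_4: one of two to four alike small round culture dishes with lid (some may be absent), 39 mm across, 14 mm high, translucent whitish plastic, 30 g; origin at the middle of its underside, z up when it lies right way up
- push_stick: square wooden push stick, 20 x 20 mm and 170 mm long, with a black rubber face on one end, about 60 g; lies along its own x axis (rubber face at +85 mm); origin at the middle of its underside. It slides on the channel floor and fits through the bore with 10 mm to spare above it
- stick_mid (a point): centre of the push stick, 10 mm above its underside
- stick_rest: the stick's rest, fixed: a low steel trough 80 mm long along its own x axis, 26 mm wide inside, floor 3 mm and walls 9 mm above the bench; the stick lies along it, its middle over the trough's middle, both ends overhanging by 45 mm; origin at the middle of its underside
- rest_mid (a point): where the centre of the stick is when it lies in the rest, 13 mm above the bench
- clean_tray: fixed square steel tray for the finished dishes, 96 x 96 mm, floor 3 mm and rim 6 mm above the bench, 90 mm inside; origin at the middle of its underside
- tray_mid (a point): middle of the tray floor, 3 mm above the bench
- lab_timer: bystander: flat white timer, 64 x 68 x 18 mm, origin at the middle of its underside
- specimen_jar: bystander: white-lidded specimen jar, 56 mm across, 78 mm high, origin at the middle of its underside
- objective_can: bystander: small beige canister with black cap, 36 mm across, 56 mm high, origin at the middle of its underside

How it is judged:
By the outcome, as a careful person would: the job done as asked, in the order asked, and still so for the second after the job is handed in, with the robot touching nothing.
Of dish_1, dish_2, dish_3, dish_4 only 2 to 4 are there at a start; the rules pass over those that are not, and their reading is None.
At some moment in a run one of dish_1, dish_2, dish_3, dish_4, push_stick may be knocked a few centimetres aside while the robot is not near it.
Once in a run the grip may slacken for a moment while it holds something.
It also fails if it takes over 210 s, if anything falls off the work surface, if the arm or the gripper's body presses on something with over 40 N, if the wrist force passes 120 N, or if a joint passes its speed limit or range.

ROBOT

A 7-joint arm with a two-finger parallel gripper is mounted at the origin on a cart in front of the work surface, level with it; the furniture and walls round the work are solid. World frame = base frame: x ahead of the robot, y to its left, z up, the work surface at z = 0. Lengths are in m, angles in rad, forces in N, time in s.
With the tool pointing down it reaches from about 0.4 to 0.85 m from the base axis. Payload 10.4 kg.
Tool frame: the origin (TCP) lies midway between the tips of the shut fingers; the grasp point (between the pads) lies 19 mm behind it; z points along the fingers, y is the line along which they close (so a half turn about z gives the same grasp; the last joint's range is limited). The gripper opens to 87 mm and grips with 3 to 60 N. Pads are 19 mm wide; open, the fingers measure 117 mm over their backs; the gripper's body (75 mm by 190 mm) begins 51 mm behind the grasp point.
Start: joints at [1.231, 0.332, -0.065, 1.46, 0.022, 1.35, -0.088], TCP at [0.195, -0.594, 0.223] pointing down, gripper open.
Joint ranges: [-2.6, 2.6], [-0.5, 2.12], [-1.47, 1.34], [0.16, 2.42], [-1.27, 4.41], [0.06, 2.06], [-2.6, 2.6]. Speed limits (rad/s): [2.22, 2.22, 2.79, 2.79, 3.14, 3.14, 3.14].

INTERFACE

Orientations are given as a unit quaternion [x, y, z, w].
In Python, from bench import r gives the robot as it stands.
- The arm moves only by the tool arm_command, never from a script. Its argument "moves" is one flat list of numbers, 4 for each row, row after row: the shift along the tool's x, y, z in cm, then the turn about the tool's z in degrees. A call has 1 to 12 rows; each row shifts and turns the commanded pose from where the row before left it, along the tool's axes as they then stand; what a row does not reach is not made up. A row lasts 1/12 s, in which the tool goes at most 41.7 mm and 7.16 degrees, less where a joint would pass 70% of its speed; a pose out of reach is approached as far as the arm can. A call with a gripper value outside its range is refused whole. "fingers" is the opening in per cent of the stroke, from 0 (shut) to 100 (fully open), set as the call begins (left out, the last holds). The fingers move at their own pace and stop on an object; "squeeze" is the grip in N (left out, the last holds). Time passes only in rows, so rows that do not move let the fingers close. It gives the time, the measured TCP pose, the force, the opening and the grip force at its end, in the units of the state.
- r.read_state(): the state, without advancing time (a new reading comes with each control period).
- r.camera(name): name is "scene" or "top" or "wrist"; returns the picture (480x640x3 uint8, red, green, blue); there is no depth.
- r.camera_info(name): a dict with "fx", "fy", "cx", "cy" (pixels), "k1" (the pictures are not rectified: a ray, as slopes to the right and down, at radius r is drawn at 1 + k1 r^2 times it, then the intrinsics apply), "origin" and "attitude" of the camera in the world. Camera axes: x right, y up, looking along -z (the intrinsics and any distortion apply to the point x, -y, -z); pixel columns grow to the right and rows downward; lengths in m; the calibration is good to about 2 mm. A picture is of the moment at which its call begins: read the wrist's pose just before it. camera_info takes no time and is no camera call; for the wrist camera it gives the pose at the moment of the call.
- r.close_job(): hands the job in; it is judged then, once.
The state is a dict: "time": time; "joint_positions": joint angles; "joint_vel": joint speeds; "joint_torque": joint torques, N m; "ee_pos": TCP position; "eef_rot": TCP orientation; "ft_force": force on the tool from outside, world axes, zero at the start; "torque": the same for the moment, N m; "width": finger opening in m; "grip_force": force on a finger pad.
Only numpy, scipy, OpenCV 4.12 (cv2) and the standard library are available. Lean on these libraries where they do the work, as an engineer would, in place of code of your own. Each camera call takes 0.05 s, during which the arm holds its last target. There are 200 camera calls.

## Working session

There is one attempt and no reset: what is moved stays moved. The work goes in short steps, Python scripts to look and compute and a tool call to move; the robot and the scene stay as the last step left them, time stands still between calls to the robot, and variables do not carry over. Pictures are saved under pics/ and viewed, at most 14 in all, crops included, and the job is handed in when it is done.

Besides the shell and the picture viewer there is one more tool, called after "Request:" by a JSON object that holds its "api" and its "payload". arm_command: Moves the arm, as the interface text tells. Its arguments: {"type":"object","properties":{"moves":{"type":"array"},"fingers":{"type":"number"},"squeeze":{"type":"number"}},"required":["moves"]}

```bash
ls; mkdir -p pics
cat > h.py <<'E'
import numpy as np, cv2
from bench import r
from scipy.spatial.transform import Rotation as R
def snap(n,f,crop=None,s=1):
    inf=r.camera_info(n); im=r.camera(n)[:,:,::-1]; cv2.imwrite('pics/raw_'+f,im)
    if crop: x0,y0,x1,y1=crop; im=im[y0:y1,x0:x1]
    if s!=1: im=cv2.resize(im,None,fx=s,fy=s,interpolation=cv2.INTER_CUBIC)
    cv2.imwrite('pics/'+f,im); return inf
def rot(i):
    a=np.array(i['attitude'],float)
    return a if a.shape==(3,3) else R.from_quat(a).as_matrix()
def pix2w(i,u,v,z):
    a=np.array([(u-i['cx'])/i['fx'],(v-i['cy'])/i['fy']]); p=a.copy()
    for _ in range(20): p=a/(1+i['k1']*(p@p))
    d=rot(i)@np.array([p[0],-p[1],-1]); o=np.array(i['origin'])
    return o+d*(z-o[2])/d[2]
def w2pix(i,P):
    q=rot(i).T@(np.array(P)-np.array(i['origin'])); p=np.array([q[0],-q[1]])/-q[2]
    p=p*(1+i['k1']*(p@p)); return np.array([p[0]*i['fx']+i['cx'],p[1]*i['fy']+i['cy']])
def st():
    s=r.read_state(); print(s['time'],np.round(s['ee_pos'],4),np.round(R.from_quat(s['eef_rot']).as_matrix(),3).tolist(),np.round(s['ft_force'],1),s['width'],s['grip_force']); return s
E
python3 - <<'E'
from h import *
for n in ('top','scene'):
    i=snap(n,n+'0.png'); print(i)
st()
E
```

```text
pics
{'fx': 472.91969666811946, 'fy': 472.91969666811946, 'cx': 320.40237156072317, 'cy': 233.05972533003012, 'k1': -0.10277354753811674, 'origin': array([0.45969706, 0.06562266, 1.28501849]), 'attitude': array([ 0.04073696, -0.03114248, -0.69943962,  0.71284982])}
{'fx': 434.2069655047272, 'fy': 434.2069655047272, 'cx': 325.55661521537127, 'cy': 239.9877436469765, 'k1': -0.012352984827410903, 'origin': array([-0.16100593,  0.76040733,  0.53338602]), 'attitude': array([-0.2188221 ,  0.49698652,  0.76629564, -0.34338358])}
0.1 [ 0.1946 -0.5936  0.2218] [[0.95, 0.312, -0.0], [0.312, -0.95, 0.001], [-0.0, -0.001, -1.0]] [-0.  -0.  -0.6] 0.08659278966107242 0.0
```

View pics/top0.png

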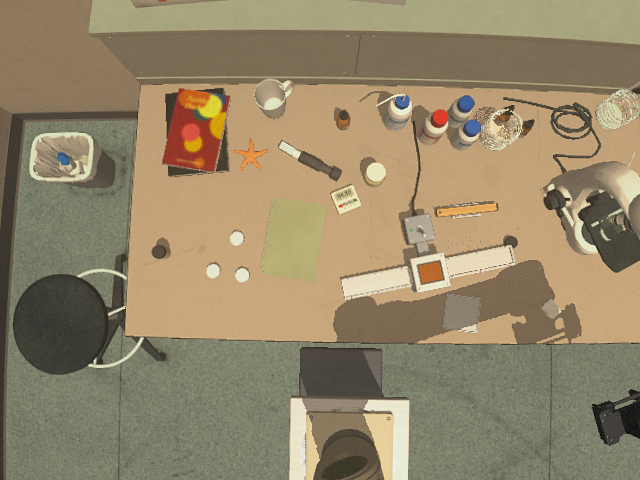

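View pics/scene0.png

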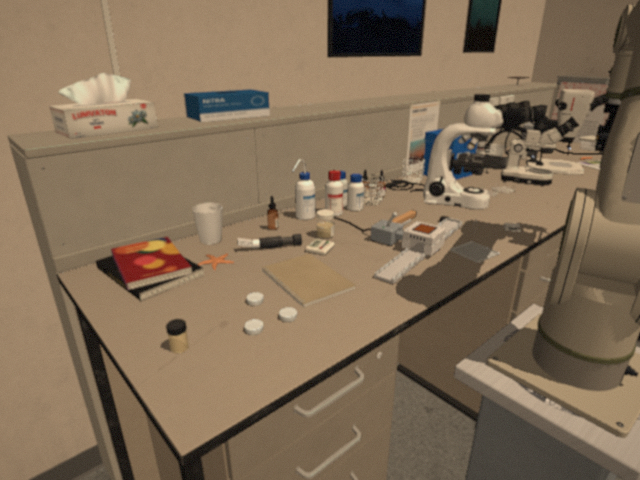

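Run:
```python
from h import *
im=cv2.imread('pics/raw_top0.png')
cv2.imwrite('pics/c1.png',cv2.resize(im[190:340,330:530],None,fx=4,fy=4,interpolation=cv2.INTER_CUBIC))
i=r.camera_info('top')
for n,u,v,z in [('d1',236,238,.014),('d2',213,270.5,.014),('d3',242,275,.014),('hood',431,272,.066),('in',342,288,.016),('out',515,255,.016),('tray',462,313,.003),('stickL',437,212,.023),('stickR',497,207,.023)]: print(n,np.round(pix2w(i,u,v,z),4))
```

```text
d1 [0.5716 0.313  0.014 ]
d2 [0.4822 0.3726 0.014 ]
d3 [0.4719 0.2931 0.014 ]
hood [ 0.4883 -0.2037  0.066 ]
in [0.4427 0.0236 0.016 ]
out [ 0.5388 -0.4463  0.016 ]
tray [ 0.3803 -0.3025  0.003 ]
stickL [ 0.6513 -0.2301  0.023 ]
stickR [ 0.6686 -0.396   0.023 ]
```

View pics/c1.png

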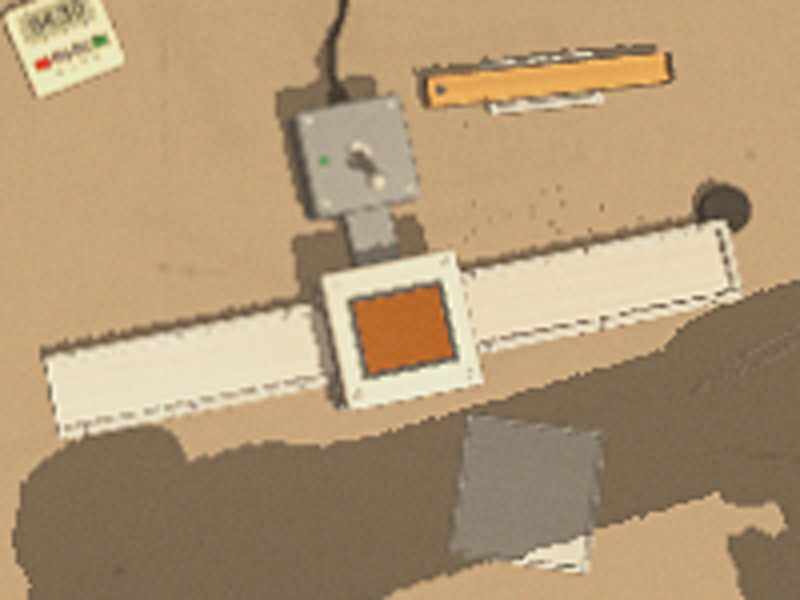

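```bash
cat >> h.py <<'E'
def cw(i,X,Y,z): return pix2w(i,330+X/4,190+Y/4,z)
E
python3 - <<'E'
from h import *
i=r.camera_info('top')
g=lambda L,z: np.array([cw(i,x,y,z) for x,y in L])[:,:2]
H=g([(322,276),(455,253),(483,383),(348,408)],.066); print('hood',H.mean(0),[np.linalg.norm(H[k]-H[k-1]) for k in range(4)])
L=g([(44,353),(62,437)],.016); Rr=g([(728,222),(742,296)],.016)
print('ends',L.mean(0),Rr.mean(0),np.linalg.norm(L[0]-L[1]),np.linalg.norm(Rr[0]-Rr[1]))
d=L.mean(0)-Rr.mean(0); print('len',np.linalg.norm(d),'yaw y',np.degrees(np.arctan2(d[1],d[0])))
h=H[0]-H[1]+H[3]-H[2]; print('hood yaw',np.degrees(np.arctan2(h[1],h[0])))
uy=d/np.linalg.norm(d); ux=np.array([uy[1],-uy[0]])
mid=Rr.mean(0)+uy*251; mid=Rr.mean(0)+uy*.251; print('origin from ends',mid)
T=g([(470,415),(603,432),(588,572),(450,552)],.006); print('tray',T.mean(0)); t=T[1]-T[0]; print('yaw',np.degrees(np.arctan2(t[1],t[0])),np.linalg.norm(t))
S=g([(425,75),(668,50),(672,80),(432,107)],.023); s=S[0]+S[3]-S[1]-S[2]; print('stick',S.mean(0),np.degrees(np.arctan2(s[1],s[0])),np.linalg.norm(s)/2)
o=(H.mean(0)+mid)/2
for n,p in [('tip',cw(i,377,181,.087)),('piv',cw(i,352,147,.05)),('can',cw(i,722,207,.056)),('can2',pix2w(i,160,251,.056))]:
  q=p[:2]-o; print(n,p,'unit',q@ux,q@uy)
E
```

```text
hood [ 0.48705781 -0.20255131] [np.float64(0.08621177461851563), np.float64(0.08818314324872913), np.float64(0.08551127638632715), np.float64(0.08925536195217747)]
ends [0.44085422 0.02025579] [ 0.53943238 -0.4428635 ] 0.05706280576608425 0.0510280058497578
len 0.4734945920883966 yaw y 102.0164656913906
hood yaw 100.90112527517867
origin from ends [ 0.48717599 -0.19736346]
tray [ 0.38003529 -0.30166001]
yaw -96.49553248130904 0.09188761912114082
stick [ 0.6599914  -0.31393498] 97.28895434815348 0.16834381935659956
tip [ 0.58104605 -0.18191097  0.087     ] unit 0.09562808944132734 -0.0019043894309610147
piv [ 0.60698919 -0.17304719  0.05      ] unit 0.12284813546563846 0.0013639888242643124
can [ 0.57111262 -0.41863964  0.056     ] unit 0.03662712170751168 -0.23137774572505881
can2 [0.52946457 0.50702069 0.056     ] unit 0.18860747192417124 0.6826701556663479
```

Request:
{"api": "arm_command", "payload": {"moves": [0,0,0,-6.95,0,0,0,-6.95,0,0,0,-6.95,0,0,0,-6.95,0,0,0,-6.95,0,0,0,-6.95,0,0,0,-6.95,0,0,0,-6.95,0,0,0,-6.95,0,0,0,-6.95,0,0,0,-6.95,0,0,0,-6.95], "fingers": 0}}

```text
time: 1.1
ee_pos: [0.1946, -0.5937, 0.2221]
eef_rot: [0.63, 0.777, 0.0, -0.0]
ft_force: [0.2, -0.5, -0.5]
width: 0.015
grip_force: 0.0
```

```bash
cat >> h.py <<'E'
O=np.array([.487,-.201]); YAW=np.radians(101.7)
UY=np.array([np.cos(YAW),np.sin(YAW)]); UX=np.array([UY[1],-UY[0]])
def u2w(x,y): return O+UX*x+UY*y
def w2u(p): q=np.array(p)[:2]-O; return np.array([q@UX,q@UY])
def go(p,z,yaw=None):
    "p world xy -> tool shifts in cm from measured pose"
    s=r.read_state(); M=R.from_quat(s['eef_rot']).as_matrix(); y=np.degrees(np.arctan2(M[1,0],M[0,0]))
    d=M.T@(np.array([*p[:2],z])-s['ee_pos']); print('at',np.round(s['ee_pos'],4),'unit',np.round(w2u(s['ee_pos']),4),'yaw',round(y,2),'tilt',np.round(M[:2,2],4),'t',round(s['time'],1),'F',np.round(s['ft_force'],1),'j7',round(s['joint_positions'][6],2),'w',s['width'])
    print('shift cm',np.round(d*100,2),'turn',None if yaw is None else round(y-yaw,2))
E
python3 - <<'E'
from h import *
go(u2w(.052,0),.12,101.7)
E
```

```text
at [ 0.1946 -0.5937  0.2221] unit [-0.3659 -0.3252] yaw 101.9 tilt [-0.0002  0.0008] t 1.1 F [ 0.2 -0.5 -0.5] j7 1.33 w 0.015009943634724389
shift cm [32.37 41.9  10.23] turn 0.2
```

Request:
{"api": "arm_command", "payload": {"moves": [2.7,3,0,0,2.7,3,0,0,2.7,3,0,0,2.7,3,0,0,2.7,3,0,0,2.7,3,0,0,2.7,3,0,0,2.7,3,0,0,2.7,3,0,0,2.7,3,0,0,2.7,3,0,0,2.7,3,0,0]}}

```text
time: 2.1
ee_pos: [0.4832, -0.2026, 0.2225]
eef_rot: [0.632, 0.775, -0.0, 0.0]
ft_force: [1.2, -0.7, 0.5]
width: 0.0005
grip_force: 0.0
```

Request:
{"api": "arm_command", "payload": {"moves": [0,2,3.4,0,0,2,3.4,0,0,1.9,3.4,0,0,0,2.2,0,0,0,2.3,0,0,0,0,0,0,0,0,0]}}

```text
time: 2.68
ee_pos: [0.5395, -0.1923, 0.0749]
eef_rot: [0.632, 0.775, -0.0, -0.001]
ft_force: [0.2, 0.1, 0.7]
width: 0.0005
grip_force: 0.0
```

Run:
```python
from h import *
go(u2w(.052,0),.075,101.7)
snap('wrist','w1.png')
```

```text
at [ 0.5395 -0.1923  0.0749] unit [ 0.0532 -0.0021] yaw 101.56 tilt [-0.0023  0.0012] t 2.7 F [0.2 0.1 0.7] j7 0.27 w 0.0005194354897208043
shift cm [ 0.21 -0.12 -0.01] turn -0.14
```

View pics/w1.png

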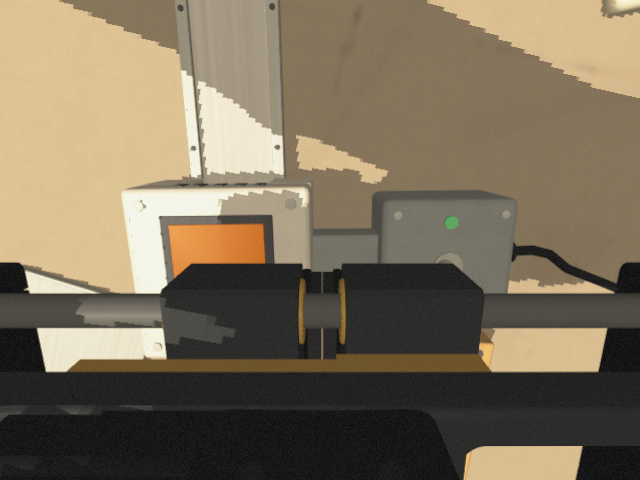

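Request:
{"api": "arm_command", "payload": {"moves": [0,0.7,0,0,0,0.7,0,0,0,0.7,0,0,0,0.7,0,0,0,0.7,0,0,0,0.7,0,0,0,0.5,0,0,0,0.5,0,0,0,0.3,0,0,0,0,0,0]}}

```text
time: 3.57
ee_pos: [0.595, -0.1812, 0.0755]
eef_rot: [0.632, 0.775, 0.0, 0.0]
ft_force: [-0.2, -0.6, 0.1]
width: 0.0002
grip_force: 0.0
```

Run:
```python
from h import *
st()
i=snap('top','t2.png')
cv2.imwrite('pics/t2c.png',cv2.resize(cv2.imread('pics/raw_t2.png')[190:290,370:490],None,fx=5,fy=5))
```

```text
3.5667 [ 0.595  -0.1812  0.0755] [[-0.201, 0.98, 0.001], [0.98, 0.201, 0.0], [0.0, 0.001, -1.0]] [-0.2 -0.6  0.1] 0.00024315131021214126 0.0
```

View pics/t2c.png

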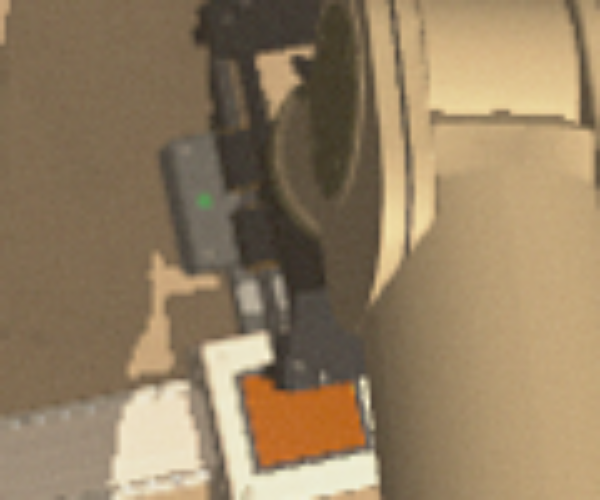

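Request:
{"api": "arm_command", "payload": {"moves": [0,0.3,0,0,0,0.3,0,0]}}

```text
time: 3.78
ee_pos: [0.5998, -0.1805, 0.0754]
eef_rot: [0.632, 0.775, -0.0, -0.0]
ft_force: [-1.5, 0.6, -0.0]
width: 0.0006
grip_force: 1.1
```

Request:
{"api": "arm_command", "payload": {"moves": [0,0.3,0,0,0,0.2,0,0]}}

```text
time: 3.95
ee_pos: [0.605, -0.1794, 0.0753]
eef_rot: [0.632, 0.775, -0.0, -0.0]
ft_force: [-1.5, -0.5, -0.8]
width: 0.0003
grip_force: 0.8
```

Request:
{"api": "arm_command", "payload": {"moves": [0,0.3,0,0]}}

```text
time: 4.03
ee_pos: [0.6079, -0.1789, 0.0754]
eef_rot: [0.632, 0.775, -0.0, -0.0]
ft_force: [-2.4, -0.1, -0.2]
width: 0.0006
grip_force: 0.9
```

Request:
{"api": "arm_command", "payload": {"moves": [0,0.3,0,0]}}

```text
time: 4.12
ee_pos: [0.61, -0.1785, 0.0752]
eef_rot: [0.632, 0.775, -0.001, -0.001]
ft_force: [-12.6, -2.1, 3.1]
width: 0.0005
grip_force: 7.1
```

Request:
{"api": "arm_command", "payload": {"moves": [0,0.3,0,0]}}

```text
time: 4.2
ee_pos: [0.6107, -0.1785, 0.0747]
eef_rot: [0.633, 0.774, -0.003, -0.003]
ft_force: [-24.1, -2.2, 10.4]
width: 0.0002
grip_force: 13.0
```

Request:
{"api": "arm_command", "payload": {"moves": [0,0.3,0,0]}}

```text
time: 4.28
ee_pos: [0.6114, -0.1785, 0.0742]
eef_rot: [0.633, 0.774, -0.005, -0.004]
ft_force: [-34.1, -2.9, 16.8]
width: 0.0003
grip_force: 18.8
```

Request:
{"api": "arm_command", "payload": {"moves": [0,-2,0,0,0,-2,-3.5,0,0,0,-4,0,0,0,-2.5,0]}}

```text
time: 4.62
ee_pos: [0.5781, -0.1854, 0.1793]
eef_rot: [0.633, 0.774, 0.001, 0.002]
ft_force: [1.3, -0.4, -0.5]
width: 0.0
grip_force: 0.0
```

Request:
{"api": "arm_command", "payload": {"moves": [4,0,0,0,4,0,0,0,4,0,0,0,4,0,0,0,4,0,0,0,4,0,0,0,4,0,0,0,4,0,0,0,0,0,0,0], "fingers": 70}}

```text
time: 5.37
ee_pos: [0.5115, 0.1381, 0.1768]
eef_rot: [0.628, 0.778, 0.002, -0.0]
ft_force: [-0.5, -0.1, 0.5]
width: 0.0524
grip_force: 0.0
```

Run:
```python
from h import *
snap('top','t3.png')
im=cv2.imread('pics/raw_t3.png')
a=cv2.resize(im[200:300,180:300],None,fx=4,fy=4); b=cv2.resize(im[200:300,390:470],None,fx=4,fy=4)
cv2.imwrite('pics/t3c.png',np.hstack([a,b[:, :320]]))
go(u2w(0,.4),.175,101.7)
```

```text
at [0.5127 0.134  0.1765] unit [0.0931 0.3228] yaw 102.02 tilt [0.0019 0.002 ] t 5.4 F [-0.3 -1.  -0.5] j7 -0.27 w 0.05540452566751729
shift cm [ 7.77 -9.27  0.14] turn 0.32
```

View pics/t3c.png

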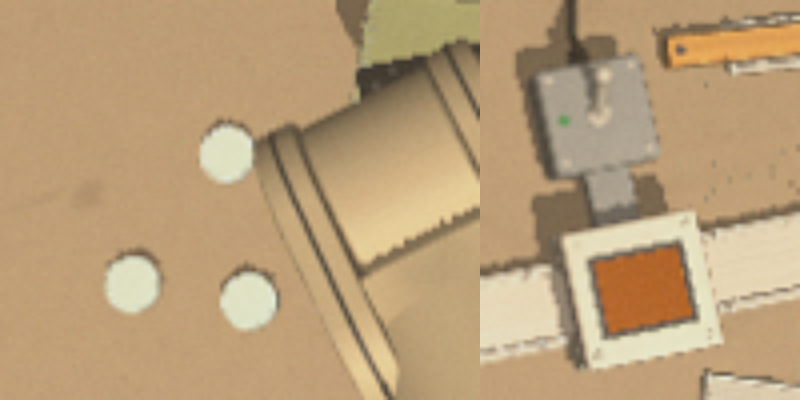

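Run:
```python
from h import *
i=r.camera_info('top')
for u,v in [(236.75,238.25),(213,271),(242.25,274.75)]:
  p=pix2w(i,u,v,.012); print(p,w2u(p)); go(p,.007,101.7)
```

```text
[0.57109688 0.31125943 0.012     ] [0.18622929 0.48456234]
at [0.5127 0.134  0.1765] unit [0.0931 0.3228] yaw 102.02 tilt [0.0019 0.002 ] t 5.4 F [-0.3 -1.  -0.5] j7 -0.27 w 0.05540452566751729
shift cm [16.1   9.37 16.99] turn 0.32
[0.48085303 0.37298787 0.012     ] [0.11037819 0.56330854]
at [0.5127 0.134  0.1765] unit [0.0931 0.3228] yaw 102.02 tilt [0.0019 0.002 ] t 5.4 F [-0.3 -1.  -0.5] j7 -0.27 w 0.05540452566751729
shift cm [24.01  1.82 16.99] turn 0.32
[0.4725677 0.292752  0.012    ] [0.0859942  0.48641991]
at [0.5127 0.134  0.1765] unit [0.0931 0.3228] yaw 102.02 tilt [0.0019 0.002 ] t 5.4 F [-0.3 -1.  -0.5] j7 -0.27 w 0.05540452566751729
shift cm [16.34 -0.66 16.97] turn 0.32
```

Request:
{"api": "arm_command", "payload": {"moves": [4,-0.2,0,0.3,4,-0.2,0,0,4,-0.2,0,0,4,-0.1,0,0,0.3,0,3,0,0,0,4,0,0,0,4,0,0,0,3,0,0,0,2,0,0,0,1,0,0,0,0,0], "fingers": 70}}

```text
time: 6.33
ee_pos: [0.4742, 0.286, 0.0037]
eef_rot: [0.635, 0.773, -0.001, -0.001]
ft_force: [-0.2, -0.3, -0.0]
width: 0.0612
grip_force: 0.0
```

Run:
```python
from h import *
go([.4726,.2928],.007,101.7)
```

```text
at [0.4742 0.286  0.0037] unit [0.0862 0.4794] yaw 101.21 tilt [-0.0025 -0.0012] t 6.3 F [-0.2 -0.3 -0. ] j7 -0.76 w 0.06122767396345728
shift cm [ 0.7  -0.03 -0.33] turn -0.49
```

Request:
{"api": "arm_command", "payload": {"moves": [0.5,0,-0.3,-0.5,0,0,0,0]}}

```text
time: 6.5
ee_pos: [0.4747, 0.2937, 0.0108]
eef_rot: [0.631, 0.776, 0.002, 0.0]
ft_force: [0.3, 0.2, 1.4]
width: 0.0611
grip_force: 0.0
```

Request:
{"api": "arm_command", "payload": {"moves": [0,0,0,0,0,0,0,0,0,0,0,0,0,0,0,0,0,0,0,0,0,0,0,0], "fingers": 30, "squeeze": 12}}

```text
time: 7.0
ee_pos: [0.4739, 0.2918, 0.0088]
eef_rot: [0.631, 0.776, 0.0, 0.0]
ft_force: [-0.2, -0.5, 3.6]
width: 0.0381
grip_force: 12.0
```

Run:
```python
from h import *
go(u2w(0,.08),.06,101.7)
```

```text
at [0.4739 0.2918 0.0088] unit [0.0871 0.4852] yaw 101.74 tilt [ 0.0005 -0.0001] t 7.0 F [-0.2 -0.5  3.6] j7 -0.76 w 0.038119842759721426
shift cm [-40.52  -8.74  -5.11] turn 0.04
```

Request:
{"api": "arm_command", "payload": {"moves": [0,0,-2.5,0,0,0,-2.5,0,-4,-0.8,0,0,-4,-0.8,0,0,-4,-0.8,0,0,-4,-0.8,0,0,-4,-0.8,0,0,-4,-1,0,0,-4,-1,0,0,-4,-1,0,0,-4,-1,0,0,-3,-0.7,0,0]}}

```text
time: 8.0
ee_pos: [0.4671, -0.1115, 0.0586]
eef_rot: [0.632, 0.775, -0.001, 0.0]
ft_force: [-0.4, 0.0, -0.5]
width: 0.0379
grip_force: 12.0
```

Request:
{"api": "arm_command", "payload": {"moves": [-1.5,0,0,0,0,0,0,0,0,0,0,0,0,0,0,0]}}

```text
time: 8.33
ee_pos: [0.4711, -0.1207, 0.0585]
eef_rot: [0.63, 0.776, 0.0, -0.0]
ft_force: [0.0, 0.6, 0.1]
width: 0.0384
grip_force: 12.0
```

Run:
```python
from h import *
go(u2w(0,.08),.0215,101.7)
snap('wrist','w2.png')
```

```text
at [ 0.4711 -0.1207  0.0585] unit [0.0008 0.0819] yaw 101.85 tilt [-0.      0.0007] t 8.3 F [0.  0.6 0.1] j7 0.2 w 0.03835431132294748
shift cm [-0.19 -0.08  3.7 ] turn 0.15
```

View pics/w2.png

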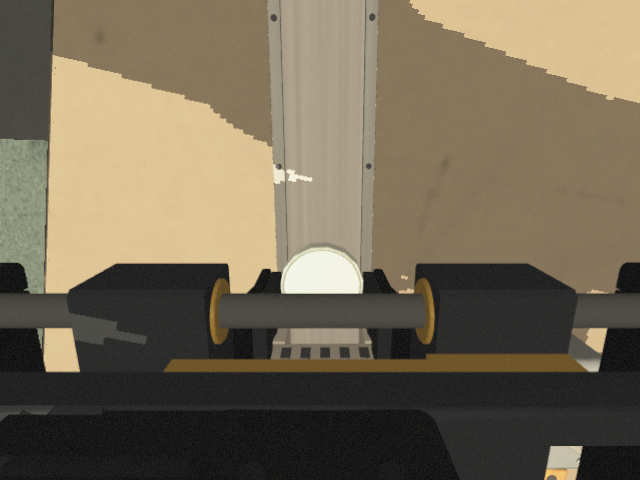

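Run:
```python
from h import *
i=r.camera_info('wrist')
for u,v,z in [(274,17,.016),(372,17,.016),(279,166,.016),(368.5,166,.016),(321.5,283,.064),(281,290,.064),(362,290,.064)]:
  p=pix2w(i,u,v,z); print(np.round(p,4),np.round(w2u(p),4))
```

```text
[0.4211 0.0019 0.016 ] [-0.0234  0.2121]
[0.4696 0.0122 0.016 ] [0.0262 0.2123]
[ 0.4369 -0.0705  0.016 ] [-0.0226  0.138 ]
[ 0.4854 -0.0602  0.016 ] [0.027  0.1382]
[ 0.4704 -0.1152  0.064 ] [0.0011 0.0874]
[ 0.4528 -0.1224  0.064 ] [-0.0176  0.0839]
[ 0.4894 -0.1147  0.064 ] [0.0199 0.0841]
```

Request:
{"api": "arm_command", "payload": {"moves": [-0.1,0.1,1.5,0,0,0,1.2,0,0,0,0.8,0,0,0,0.2,0,0,0,0,0,0,0,0,0]}}

```text
time: 8.88
ee_pos: [0.4721, -0.1225, 0.0214]
eef_rot: [0.631, 0.776, -0.0, -0.0]
ft_force: [0.6, 0.2, 0.5]
width: 0.0384
grip_force: 12.0
```

Request:
{"api": "arm_command", "payload": {"moves": [0,0,0,0,0,0,0,0,0,0,0,0], "fingers": 62}}

```text
time: 9.13
ee_pos: [0.4723, -0.1231, 0.0217]
eef_rot: [0.631, 0.776, 0.0, 0.0]
ft_force: [0.2, -0.4, 0.5]
width: 0.05
grip_force: 0.0
```

Request:
{"api": "arm_command", "payload": {"moves": [0,0,-2,0,0,0,-3,0,0,0,-3,0,0,0,0,0,0,0,0,0]}}

```text
time: 9.55
ee_pos: [0.4733, -0.1236, 0.1032]
eef_rot: [0.631, 0.776, 0.0, 0.002]
ft_force: [-0.6, -0.2, -1.0]
width: 0.0537
grip_force: 0.0
```

Run:
```python
from h import *
go(u2w(.1862,.4846),.1,101.7);snap('wrist','w3.png')
```

```text
at [ 0.4733 -0.1236  0.1032] unit [0.0023 0.0786] yaw 101.73 tilt [ 0.0033 -0.0019] t 9.6 F [-0.6 -0.2 -1. ] j7 0.24 w 0.05368772912033917
shift cm [40.59 18.41  0.27] turn 0.03
```

View pics/w3.png

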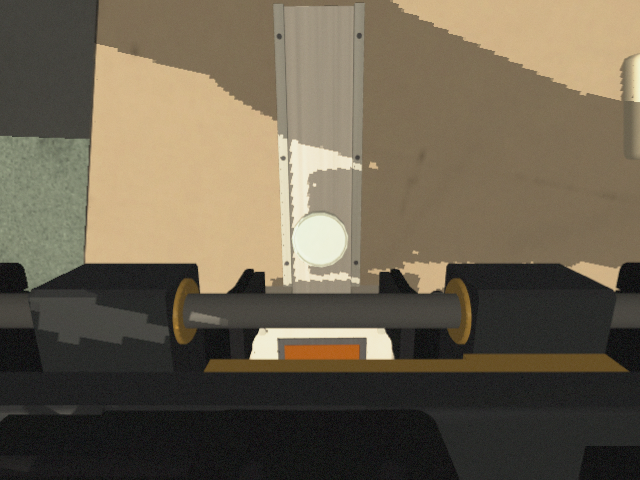

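Request:
{"api": "arm_command", "payload": {"moves": [3.7,1.7,0,0,3.7,1.7,0,0,3.7,1.7,0,0,3.7,1.7,0,0,3.7,1.7,0,0,3.7,1.7,0,0,3.7,1.7,0,0,3.7,1.7,0,0,3.7,1.7,0,0,3.7,1.7,0,0,3.6,1.4,0,0,0,0,0,0], "fingers": 72}}

```text
time: 10.6
ee_pos: [0.5663, 0.3211, 0.0998]
eef_rot: [0.627, 0.779, 0.001, -0.003]
ft_force: [-0.6, 0.9, 0.2]
width: 0.0631
grip_force: 0.0
```

Request:
{"api": "arm_command", "payload": {"moves": [0,0,2,0,0,0,0,0,0,0,0,0]}}

```text
time: 10.85
ee_pos: [0.5685, 0.3109, 0.0794]
eef_rot: [0.631, 0.776, -0.002, -0.001]
ft_force: [-0.1, 0.1, 0.3]
width: 0.0628
grip_force: 0.0
```

Run:
```python
from h import *
go(u2w(.1862,.4846),.007,101.7)
i=snap('wrist','w4.png'); t=snap('top','t4.png')
im=cv2.imread('pics/raw_w4.png'); g=((im.min(2)>190)*255).astype(np.uint8)
n,l,s,c=cv2.connectedComponentsWithStats(g)
for k in range(1,n):
  if s[k,4]>300: p=pix2w(i,*c[k],.014); print(s[k],np.round(c[k]),np.round(p,4),w2u(p))
```

```text
at [0.5685 0.3109 0.0794] unit [0.1836 0.4847] yaw 101.76 tilt [-0.0035 -0.0021] t 10.8 F [-0.1  0.1  0.3] j7 -0.66 w 0.0627633503802426
shift cm [-0.    0.29  7.24] turn 0.06
[ 174   89   62   65 3136] [205. 121.] [0.4834 0.3762 0.014 ] [0.11348656 0.56597374]
[ 305  224   52   50 2041] [330. 249.] [0.5737 0.314  0.014 ] [0.18932045 0.48673806]
```

Request:
{"api": "arm_command", "payload": {"moves": [0,0.4,3,0,0,0,3,0,0,0,1.2,0,0,0,0,0,0,0,0,0,0,0,0,0]}}

```text
time: 11.45
ee_pos: [0.5744, 0.3133, 0.0116]
eef_rot: [0.631, 0.776, 0.001, 0.0]
ft_force: [0.2, 0.7, 0.1]
width: 0.0626
grip_force: 0.0
```

Request:
{"api": "arm_command", "payload": {"moves": [0,0,0,0,0,0,0,0,0,0,0,0,0,0,0,0,0,0,0,0,0,0,0,0], "fingers": 30}}

```text
time: 11.95
ee_pos: [0.5737, 0.3127, 0.0098]
eef_rot: [0.631, 0.776, 0.0, 0.0]
ft_force: [-0.2, -0.1, 2.0]
width: 0.0378
grip_force: 12.0
```

Run:
```python
from h import *
go(u2w(.002,.124),.06,101.7)
```

```text
at [0.5737 0.3127 0.0098] unit [0.1891 0.4854] yaw 101.75 tilt [ 0.0004 -0.    ] t 11.9 F [-0.2 -0.1  2. ] j7 -0.7 w 0.03778007477938968
shift cm [-36.13 -18.74  -5.02] turn 0.05
```

Request:
{"api": "arm_command", "payload": {"moves": [0,0,-2.5,0,0,0,-2.5,0,-3.6,-1.8,0,0,-3.6,-1.8,0,0,-3.6,-1.8,0,0,-3.6,-1.9,0,0,-3.6,-1.9,0,0,-3.6,-1.9,0,0,-3.6,-1.9,0,0,-3.6,-1.9,0,0,-3.6,-1.9,0,0,-3.7,-1.9,0,0]}}

```text
time: 12.95
ee_pos: [0.4631, -0.0805, 0.0598]
eef_rot: [0.631, 0.776, -0.0, 0.0]
ft_force: [0.8, -0.1, 0.4]
width: 0.0379
grip_force: 12.0
```

Request:
{"api": "arm_command", "payload": {"moves": [0,0,0,0,0,0,0,0,0,0,0,0,0,0,0,0]}}

```text
time: 13.28
ee_pos: [0.4644, -0.0773, 0.0597]
eef_rot: [0.63, 0.776, 0.0, 0.0]
ft_force: [0.2, 0.8, 0.1]
width: 0.0382
grip_force: 12.0
```

Run:
```python
from h import *
go(u2w(.002,.124),.0225,101.7)
```

```text
at [ 0.4644 -0.0773  0.0597] unit [0.003  0.1257] yaw 101.88 tilt [0.0004 0.0004] t 13.3 F [0.2 0.8 0.1] j7 0.11 w 0.03821597218737773
shift cm [-0.17 -0.1   3.72] turn 0.18
```

Request:
{"api": "arm_command", "payload": {"moves": [-0.1,-0.1,1.5,0.2,0,0,1.2,0,0,0,0.8,0,0,0,0.2,0,0,0,0,0,0,0,0,0]}}

```text
time: 13.78
ee_pos: [0.4633, -0.0793, 0.0224]
eef_rot: [0.632, 0.775, 0.0, -0.0]
ft_force: [0.6, -0.3, -1.5]
width: 0.0386
grip_force: 12.0
```

Request:
{"api": "arm_command", "payload": {"moves": [0,0,0,0,0,0,0,0,0,0,0,0], "fingers": 62}}

```text
time: 14.03
ee_pos: [0.4634, -0.08, 0.0227]
eef_rot: [0.632, 0.775, 0.0, 0.0]
ft_force: [-0.0, 0.3, 0.4]
width: 0.0498
grip_force: 0.0
```

Request:
{"api": "arm_command", "payload": {"moves": [0,0,-2,0,0,0,-3,0,0,0,-3,0,4,1,0,0,4,1,0,0,4,1,0,0,4,1,0,0,4,1,0,0,4,1,0,0,4,1,0,0,4,1,0,0,4,1,0,0]}}

```text
time: 15.03
ee_pos: [0.4793, 0.2924, 0.1025]
eef_rot: [0.633, 0.774, 0.0, 0.0]
ft_force: [0.5, -0.3, 0.4]
width: 0.0541
grip_force: 0.0
```

Request:
{"api": "arm_command", "payload": {"moves": [4,1,1,0,4,1,1,0,0,0,0,0,0,0,0,0,0,0,0,0], "fingers": 72}}

```text
time: 15.45
ee_pos: [0.4827, 0.3713, 0.0826]
eef_rot: [0.632, 0.775, -0.0, 0.0]
ft_force: [0.3, -0.9, 0.5]
width: 0.0622
grip_force: 0.0
```

Run:
```python
from h import *
go(u2w(.112,.565),.008,101.7)
i=snap('wrist','w5.png')
im=cv2.imread('pics/raw_w5.png'); g=((im.min(2)>190)*255).astype(np.uint8)
n,l,s,c=cv2.connectedComponentsWithStats(g)
for k in range(1,n):
  if s[k,4]>300: p=pix2w(i,*c[k],.014); print(s[k],np.round(c[k]),np.round(p,4),w2u(p))
```

```text
at [0.4827 0.3713 0.0826] unit [0.1119 0.5613] yaw 101.57 tilt [-0.0004 -0.0007] t 15.4 F [ 0.3 -0.9  0.5] j7 -0.85 w 0.06224113716679808
shift cm [0.37 0.01 7.46] turn -0.13
[ 299  220   52   50 2007] [324. 244.] [0.4839 0.3758 0.014 ] [0.11395621 0.56543739]
```

Request:
{"api": "arm_command", "payload": {"moves": [0.2,0.1,3,0,0,0,3,0,0,0,1.4,0,0,0,0,0,0,0,0,0,0,0,0,0]}}

```text
time: 16.0
ee_pos: [0.4844, 0.374, 0.0107]
eef_rot: [0.633, 0.774, 0.001, 0.0]
ft_force: [-0.2, -0.3, -0.1]
width: 0.0625
grip_force: 0.0
```

Request:
{"api": "arm_command", "payload": {"moves": [0,0,0,0,0,0,0,0,0,0,0,0,0,0,0,0,0,0,0,0,0,0,0,0], "fingers": 30}}

```text
time: 16.5
ee_pos: [0.4835, 0.3739, 0.0092]
eef_rot: [0.632, 0.775, 0.0, 0.0]
ft_force: [-0.6, -0.9, 3.8]
width: 0.0383
grip_force: 12.0
```

Run:
```python
from h import *
go(u2w(.002,.168),.06,101.7)
```

```text
at [0.4835 0.3739 0.0092] unit [0.1132 0.5636] yaw 101.55 tilt [0.0004 0.    ] t 16.5 F [-0.6 -0.9  3.8] j7 -0.9 w 0.038313207695173566
shift cm [-39.59 -11.01  -5.08] turn -0.15
```

Request:
{"api": "arm_command", "payload": {"moves": [0,0,-2.5,0,0,0,-2.5,0,-3.9,-1.1,0,0,-3.9,-1.1,0,0,-3.9,-1.1,0,0,-3.9,-1.1,0,0,-4,-1.1,0,0,-4,-1.1,0,0,-4,-1.1,0,0,-4,-1.1,0,0,-4,-1.1,0,0,-4,-1.1,0,0]}}

```text
time: 17.5
ee_pos: [0.4543, -0.0383, 0.0591]
eef_rot: [0.632, 0.775, -0.0, 0.0]
ft_force: [1.6, -0.5, 0.1]
width: 0.038
grip_force: 12.0
```

Request:
{"api": "arm_command", "payload": {"moves": [0,0,0,-0.1,0,0,0,0,0,0,0,0,0,0,0,0]}}

```text
time: 17.83
ee_pos: [0.455, -0.0347, 0.059]
eef_rot: [0.631, 0.776, 0.0, -0.0]
ft_force: [-0.1, 1.2, -0.2]
width: 0.0381
grip_force: 12.0
```

Run:
```python
from h import *
go(u2w(.002,.168),.0215,101.7)
```

```text
at [ 0.455  -0.0347  0.059 ] unit [0.0024 0.1693] yaw 101.78 tilt [0.0002 0.0004] t 17.8 F [-0.1  1.2 -0.2] j7 0.0 w 0.038093277509006214
shift cm [-0.14 -0.05  3.75] turn 0.08
```

Request:
{"api": "arm_command", "payload": {"moves": [-0.1,-0.1,1.5,0,0,0,1.2,0,0,0,0.8,0,0,0,0.2,0,0,0,0,0,0,0,0,0]}}

```text
time: 18.33
ee_pos: [0.4541, -0.0367, 0.0218]
eef_rot: [0.631, 0.776, 0.0, -0.0]
ft_force: [-0.2, 0.3, -0.6]
width: 0.0384
grip_force: 12.0
```

Request:
{"api": "arm_command", "payload": {"moves": [0,0,0,0,0,0,0,0,0,0,0,0], "fingers": 62}}

```text
time: 18.58
ee_pos: [0.4543, -0.0374, 0.0221]
eef_rot: [0.632, 0.775, 0.0, 0.0]
ft_force: [0.3, -0.7, -0.1]
width: 0.05
grip_force: 0.0
```

Request:
{"api": "arm_command", "payload": {"moves": [0,0,-2,0,0,0,-4,0,0,0,-4,0,0,0,-3,0,-3,2,0,0,-3,2,0,0,-3,2,0,0,-3,2,0,0,-3,2,0,0,-3,2,0,0,-3,2,0,0]}}

```text
time: 19.5
ee_pos: [0.6346, -0.2165, 0.1516]
eef_rot: [0.632, 0.775, -0.0, -0.0]
ft_force: [0.4, 0.5, 0.4]
width: 0.0542
grip_force: 0.0
```

Request:
{"api": "arm_command", "payload": {"moves": [-3,0,0,0,-3,0,0,0,0,0,0,0,0,0,0,0,0,0,0,0]}}

```text
time: 19.92
ee_pos: [0.6457, -0.2729, 0.1518]
eef_rot: [0.632, 0.775, 0.0, -0.0]
ft_force: [-0.4, -0.1, 0.1]
width: 0.0538
grip_force: 0.0
```

Run:
```python
from h import *
go(u2w(.1465,-.1457),.05,97.3)
i=snap('wrist','w6.png');snap('top','t6.png')
a=cv2.imread('pics/raw_w6.png');b=cv2.imread('pics/raw_t6.png')
cv2.imwrite('pics/m6.png',np.hstack([cv2.resize(a,(400,300)),cv2.resize(b[190:310,330:490],(400,300))]))
```

```text
at [ 0.6457 -0.2729  0.1518] unit [ 0.1408 -0.1026] yaw 101.66 tilt [-0.0001  0.0008] t 19.9 F [-0.4 -0.1  0.1] j7 0.29 w 0.0537923909272484
shift cm [-4.32  0.57 10.17] turn 4.36
```

View pics/m6.png

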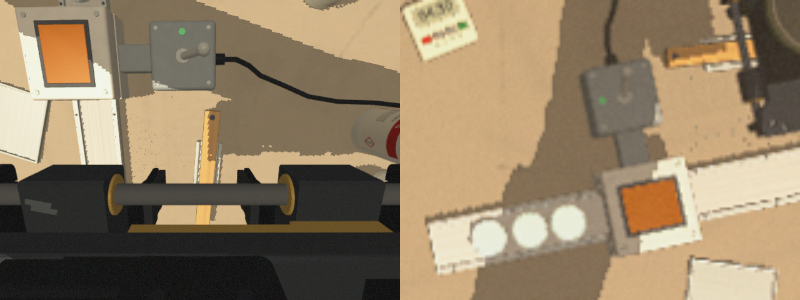

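Run:
```python
from h import *
i=r.camera_info('wrist')
a=cv2.imread('pics/raw_w6.png')
cv2.imwrite('pics/w6c.png',cv2.resize(a[165:355,280:400],None,fx=3,fy=3))
g=cv2.cvtColor(a,cv2.COLOR_BGR2HSV); m=((g[:,:,1]>140)&(g[:,:,0]>8)&(g[:,:,0]<25))
P=[]
for v in (185,200,215,230,245,280):
  u=np.where(m[v,290:390])[0]+290; p=pix2w(i,(u[0]+u[-1])/2,v,.023); P.append(p[:2]); print(v,u[0],u[-1],p[:2])
for v in range(165,190):
  u=np.where(m[v,290:390])[0]
  if len(u)>15: print('end',v,pix2w(i,290+u.mean(),v,.023),'mid?'); break
P=np.array(P); d=P[0]-P[-1]; print(np.degrees(np.arctan2(d[1],d[0])))
```

```text
185 333 351 [ 0.6546901  -0.23233855]
200 334 349 [ 0.65690667 -0.2441508 ]
215 332 347 [ 0.65797248 -0.25644954]
230 333 346 [ 0.66067028 -0.26866272]
245 331 344 [ 0.66179697 -0.28146614]
280 320 342 [ 0.66299114 -0.31271084]
95.89673177958748
```

Run:
```python
from h import *
go([.656,-.2694],.013,97.3)
```

```text
at [ 0.6459 -0.2721  0.1522] unit [ 0.1411 -0.1018] yaw 101.75 tilt [0.0003 0.0003] t 20.0 F [0.6 0.  0.1] j7 0.29 w 0.05411415159400524
shift cm [ 0.05  1.04 13.92] turn 4.45
```

Request:
{"api": "arm_command", "payload": {"moves": [0,0,0,4.4,0,0,0,0,0,0,0,0]}}

```text
time: 20.27
ee_pos: [0.6458, -0.2727, 0.1523]
eef_rot: [0.66, 0.751, -0.0, 0.0]
ft_force: [-0.1, 0.7, -0.5]
width: 0.0539
grip_force: 0.0
```

Run:
```python
from h import *
go([.656,-.2694],.013,97.3)
```

```text
at [ 0.6458 -0.2727  0.1523] unit [ 0.141  -0.1024] yaw 97.42 tilt [ 0.0003 -0.0004] t 20.3 F [-0.1  0.7 -0.5] j7 0.22 w 0.05387287295150565
shift cm [ 0.2   1.05 13.93] turn 0.12
```

Descend, grip with about 35 N.

Request:
{"api": "arm_command", "payload": {"moves": [0.2,1,3.5,0.1,0,0,3.5,0,0,0,3.5,0,0,0,2,0,0,0,1.3,0,0,0,0,0,0,0,0,0,0,0,0,0]}}

```text
time: 20.93
ee_pos: [0.6567, -0.2705, 0.0161]
eef_rot: [0.661, 0.75, 0.001, 0.001]
ft_force: [0.9, -1.2, -0.5]
width: 0.0535
grip_force: 0.0
```

Request:
{"api": "arm_command", "payload": {"moves": [0,0,0,0,0,0,0,0,0,0,0,0,0,0,0,0,0,0,0,0,0,0,0,0,0,0,0,0], "fingers": 10, "squeeze": 35}}

```text
time: 21.52
ee_pos: [0.6555, -0.2703, 0.014]
eef_rot: [0.662, 0.75, 0.0, 0.0]
ft_force: [-1.1, 0.2, 0.0]
width: 0.0195
grip_force: 34.9
```

Run:
```python
from h import *
go(u2w(.002,.335),.06,101.7)
```

```text
at [ 0.6555 -0.2703  0.014 ] unit [ 0.1509 -0.1021] yaw 97.15 tilt [ 0.0001 -0.0001] t 21.5 F [-1.1  0.2  0. ] j7 0.16 w 0.019523507462859014
shift cm [ 42.39 -18.31  -4.6 ] turn -4.55
```

Request:
{"api": "arm_command", "payload": {"moves": [0,0,-2,0,0,0,-4,0,0,0,-4,0,0,0,-3,0,0,0,0,-4.55,0,0,0,0]}}

```text
time: 22.02
ee_pos: [0.6564, -0.2706, 0.1463]
eef_rot: [0.63, 0.777, 0.0, 0.002]
ft_force: [0.7, -0.4, -1.6]
width: 0.0194
grip_force: 34.9
```

Run:
```python
from h import *
go(u2w(.002,.34),.06,101.7); snap('wrist','w7.png'); snap('scene','s7.png')
a=cv2.imread('pics/raw_w7.png');b=cv2.imread('pics/raw_s7.png')
cv2.imwrite('pics/m7.png',np.hstack([cv2.resize(a,(400,300)),cv2.resize(b[150:330,360:600],(400,300))]))
```

```text
at [ 0.6564 -0.2706  0.1463] unit [ 0.1518 -0.1025] yaw 101.9 tilt [ 0.0034 -0.0016] t 22.0 F [ 0.7 -0.4 -1.6] j7 0.28 w 0.019357963093049324
shift cm [ 44.32 -14.85   8.49] turn 0.2
```

View pics/m7.png

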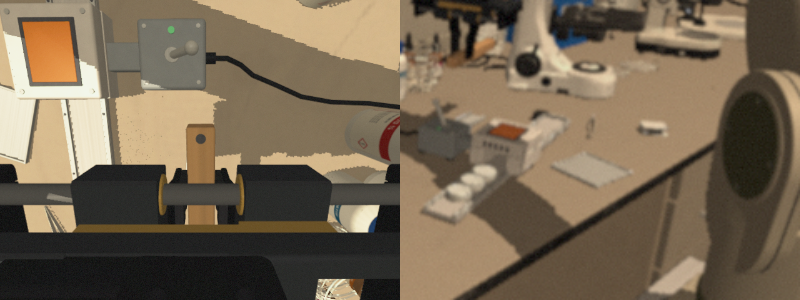

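Request:
{"api": "arm_command", "payload": {"moves": [3.7,-1.2,0,0.2,3.7,-1.2,0,0,3.7,-1.2,0,0,3.7,-1.2,0,0,3.7,-1.2,0,0,3.7,-1.2,0,0,3.7,-1.2,0,0,3.7,-1.2,0,0,3.7,-1.3,0,0,3.7,-1.3,0,0,3.7,-1.3,0,0,3.6,-1.3,0,0]}}

```text
time: 23.12
ee_pos: [0.4199, 0.1352, 0.1427]
eef_rot: [0.634, 0.774, -0.001, -0.001]
ft_force: [0.3, 1.1, -0.7]
width: 0.0197
grip_force: 34.9
```

Request:
{"api": "arm_command", "payload": {"moves": [0,0,2.5,0,0,0,2.5,0,0,0,2.5,0,0,0,0,0,0,0,0,0,0,0,0,0]}}

```text
time: 23.62
ee_pos: [0.4221, 0.1345, 0.0695]
eef_rot: [0.633, 0.774, 0.0, -0.0]
ft_force: [-0.4, -0.3, -0.4]
width: 0.0196
grip_force: 34.9
```

Run:
```python
from h import *
i=r.camera_info('wrist')
go(u2w(.002,.34),.025,101.7); snap('wrist','w8.png'); 
im=cv2.imread('pics/raw_w8.png')
z=r.read_state()['ee_pos'][2]+.009
g=cv2.cvtColor(im,cv2.COLOR_BGR2HSV)
for v in range(150,300,6):
  print(v,g[v,320].tolist(),np.round(w2u(pix2w(i,320,v,z)),3)) if v<230 else 0
snap('top','t8.png'); b=cv2.imread('pics/raw_t8.png')
cv2.imwrite('pics/m8.png',np.hstack([cv2.resize(im,(400,300)),cv2.resize(b[215:335,300:460],(400,300))]))
```

```text
at [0.4221 0.1345 0.0695] unit [0.0044 0.3417] yaw 101.45 tilt [-0.0004  0.0007] t 23.6 F [-0.4 -0.3 -0.4] j7 -0.39 w 0.019572269506337003
shift cm [-0.17 -0.24  4.45] turn -0.25
150 [18, 87, 211] [0.004 0.407]
156 [18, 87, 210] [0.004 0.404]
162 [18, 89, 210] [0.004 0.402]
168 [17, 88, 212] [0.004 0.399]
174 [18, 81, 123] [0.004 0.397]
180 [17, 82, 128] [0.004 0.394]
186 [20, 84, 125] [0.004 0.392]
192 [19, 84, 127] [0.004 0.389]
198 [16, 118, 110] [0.004 0.387]
204 [16, 142, 129] [0.004 0.384]
210 [16, 139, 147] [0.004 0.382]
216 [15, 39, 66] [0.004 0.379]
222 [9, 27, 65] [0.004 0.376]
228 [21, 38, 67] [0.004 0.374]
```

View pics/m8.png

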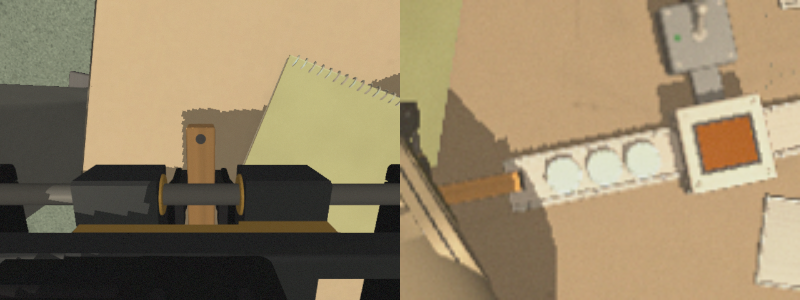

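Request:
{"api": "arm_command", "payload": {"moves": [-0.1,-0.2,1.5,-0.25,0,0,1.5,0,0,0,1,0,0,0,0.4,0,0,0,0,0,0,0,0,0,0,0,0,0]}}

```text
time: 24.3
ee_pos: [0.4208, 0.1331, 0.0257]
eef_rot: [0.631, 0.776, 0.0, 0.0]
ft_force: [0.6, 0.1, 0.4]
width: 0.0195
grip_force: 34.9
```

Request:
{"api": "arm_command", "payload": {"moves": [-1.2,0,0,0,-1.2,0,0,0,-1.2,0,0,0,-1.2,0,0,0,-1.2,0,0,0,-1.2,0,0,0,-1.2,0,0,0,0,0,0,0,0,0,0,0]}}

```text
time: 25.05
ee_pos: [0.4377, 0.0504, 0.0254]
eef_rot: [0.632, 0.775, 0.0, 0.0]
ft_force: [-0.3, 1.7, 0.7]
width: 0.0197
grip_force: 34.9
```

Run:
```python
from h import *
go(u2w(.002,.066),.0255,101.7)
```

```text
at [0.4377 0.0504 0.0254] unit [0.0027 0.2562] yaw 101.67 tilt [ 0.0008 -0.0002] t 25.1 F [-0.3  1.7  0.7] j7 -0.26 w 0.019702627122677514
shift cm [-1.902e+01 -6.000e-02 -1.000e-02] turn -0.03
```

Request:
{"api": "arm_command", "payload": {"moves": [-1.2,0,0,0,-1.2,0,0,0,-1.2,0,0,0,-1.2,0,0,0,-1.2,0,0,0,-1.2,0,0,0,-1.2,0,0,0,-1.2,0,0,0,0,0,0,0,0,0,0,0]}}

```text
time: 25.88
ee_pos: [0.4569, -0.0437, 0.0249]
eef_rot: [0.632, 0.775, 0.0, -0.0]
ft_force: [-0.1, 0.3, 0.1]
width: 0.0195
grip_force: 34.9
```

Run:
```python
from h import *
go(u2w(.002,.066),.0255,101.7)
```

```text
at [ 0.4569 -0.0437  0.0249] unit [0.0024 0.1601] yaw 101.68 tilt [-0.      0.0002] t 25.9 F [-0.1  0.3  0.1] j7 -0.06 w 0.01946063316339619
shift cm [-9.41 -0.04 -0.06] turn -0.02
```

Request:
{"api": "arm_command", "payload": {"moves": [-1.2,0,0,0,-1.2,0,0,0,-1.2,0,0,0,-1.2,0,0,0,-1.2,0,0,0,-1.2,0,0,0,-1.2,0,0,0,-0.8,0,0,0,0,0,0,0,0,0,0,0,0,0,0,0]}}

```text
time: 26.8
ee_pos: [0.4755, -0.1329, 0.0249]
eef_rot: [0.631, 0.776, 0.0, -0.0]
ft_force: [0.4, 1.2, -0.8]
width: 0.0199
grip_force: 34.9
```

Run:
```python
from h import *
go(u2w(.002,.066),.0255,101.7)
i=r.camera_info('top'); snap('top','t9.png')
b=cv2.imread('pics/raw_t9.png'); cv2.imwrite('pics/t9c.png',cv2.resize(b[200:320,390:550],None,fx=4,fy=4))
```

```text
at [ 0.4755 -0.1329  0.0249] unit [0.0026 0.069 ] yaw 101.79 tilt [-0.0001  0.0002] t 26.8 F [ 0.4  1.2 -0.8] j7 0.11 w 0.019881873901199706
shift cm [-0.3  -0.06 -0.06] turn 0.09
```

View pics/t9c.png

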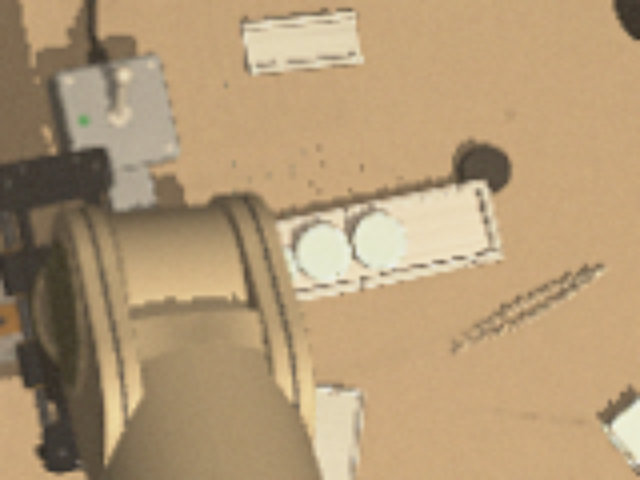

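Request:
{"api": "arm_command", "payload": {"moves": [1.5,0,0,0,2.5,0,0,0,2.5,0,0,0,2.5,0,0,0,2.3,0,0,0,1.3,0,0,0,0,0,0.1,0,0,0,0,0,0,0,0,0]}}

```text
time: 27.6
ee_pos: [0.4498, -0.0103, 0.0239]
eef_rot: [0.631, 0.776, -0.0, 0.0]
ft_force: [-0.4, -0.6, 0.4]
width: 0.0195
grip_force: 34.9
```

Request:
{"api": "arm_command", "payload": {"moves": [0,0,0,0,0,0,0,0,0,0,0,0], "fingers": 45}}

```text
time: 27.85
ee_pos: [0.4501, -0.0107, 0.0239]
eef_rot: [0.631, 0.775, 0.0, 0.0]
ft_force: [0.5, -0.6, -0.2]
width: 0.032
grip_force: 0.0
```

Request:
{"api": "arm_command", "payload": {"moves": [0,0,-2,0,0,0,-4,0,0,0,-4,0,0,0,-2,0,-3,3,0,0,-3,3,0,0,-3,3,0,0,-3,3,0,0,-3,3,0,0,-3,3,0,0,-1.5,0,0,0,0,0,0,0]}}

```text
time: 28.85
ee_pos: [0.6628, -0.1664, 0.1419]
eef_rot: [0.633, 0.774, -0.0, -0.001]
ft_force: [0.1, -0.2, 0.4]
width: 0.0391
grip_force: 0.0
```

Request:
{"api": "arm_command", "payload": {"moves": [0,0,0,0,0,0,0,0,0,0,0,0], "fingers": 0}}

```text
time: 29.1
ee_pos: [0.6616, -0.1607, 0.1445]
eef_rot: [0.63, 0.776, 0.0, 0.0]
ft_force: [-0.9, 0.8, 0.2]
width: 0.0264
grip_force: 0.0
```

Run:
```python
from h import *
go(u2w(.182,0),.075,101.7)
i=r.camera_info('top')
snap('top','t10.png'); b=cv2.imread('pics/raw_t10.png'); g=cv2.cvtColor(b,cv2.COLOR_BGR2HSV)
cv2.imwrite('pics/t10c.png',cv2.resize(b[195:345,330:530],None,fx=4,fy=4))
for u,v in [(470.75,262.5),(484.75,260)]: p=pix2w(i,u,v,.025); print(w2u(p),p)
```

```text
at [ 0.6616 -0.1607  0.1445] unit [0.1791 0.0041] yaw 101.84 tilt [ 0.0003 -0.0001] t 29.1 F [-0.9  0.8  0.2] j7 0.09 w 0.02641997947050759
shift cm [-0.41  0.28  6.95] turn 0.14
[ 0.00437956 -0.12291009] [ 0.51621317 -0.32046825  0.025     ]
[ 0.00372552 -0.1619608 ] [ 0.52349171 -0.35884022  0.025     ]
```

Request:
{"api": "arm_command", "payload": {"moves": [-0.4,0.4,0,0,0,0,3,0,0,0,3,0,0,0,1,0,0,0,0,0,0,0,0,0]}}

```text
time: 29.65
ee_pos: [0.667, -0.1648, 0.0747]
eef_rot: [0.631, 0.776, 0.0, -0.0]
ft_force: [0.3, -0.5, -0.1]
width: 0.0001
grip_force: 0.0
```

Request:
{"api": "arm_command", "payload": {"moves": [0,-0.7,0,0,0,-0.7,0,0,0,-0.7,0,0,0,-0.7,0,0,0,-0.7,0,0,0,-0.7,0,0,0,-0.7,0,0,0,-0.5,0,0,0,-0.3,0,0,0,0,0,0]}}

```text
time: 30.48
ee_pos: [0.6102, -0.177, 0.0738]
eef_rot: [0.631, 0.776, -0.0, -0.0]
ft_force: [-0.6, 0.3, 0.9]
width: 0.0004
grip_force: 0.1
```

Request:
{"api": "arm_command", "payload": {"moves": [0,-0.3,0,0,0,-0.2,0,0]}}

```text
time: 30.65
ee_pos: [0.6061, -0.1775, 0.0738]
eef_rot: [0.631, 0.776, 0.0, 0.0]
ft_force: [2.0, 0.0, -0.6]
width: 0.0007
grip_force: 0.9
```

Request:
{"api": "arm_command", "payload": {"moves": [0,-0.3,0,0]}}

```text
time: 30.73
ee_pos: [0.6033, -0.1779, 0.0738]
eef_rot: [0.631, 0.776, 0.0, 0.0]
ft_force: [5.5, 0.9, -0.4]
width: 0.0002
grip_force: 2.9
```

Run:
```python
from h import *
go(u2w(.116,0),.075,101.7)
```

```text
at [ 0.6033 -0.1779  0.0738] unit [ 0.1186 -0.001 ] yaw 101.77 tilt [0.0005 0.0004] t 30.7 F [ 5.5  0.9 -0.4] j7 0.1 w 0.0001941861396261288
shift cm [ 0.1  -0.26 -0.12] turn 0.07
```

Request:
{"api": "arm_command", "payload": {"moves": [0,-0.3,0,0,0,-0.2,0,0]}}

```text
time: 30.9
ee_pos: [0.6014, -0.1781, 0.0752]
eef_rot: [0.631, 0.776, 0.003, 0.003]
ft_force: [16.8, 2.8, -2.7]
width: 0.0008
grip_force: 7.2
```

Request:
{"api": "arm_command", "payload": {"moves": [0,2,0,0,0,2,0,0,0,0,-4,0,0,0,-4,0,-4,-2,0,0,-4,-2,0,0,-4,-3,0,0,0,-3,0,0,0,0,0,0,0,0,0,0], "fingers": 0}}

```text
time: 31.73
ee_pos: [0.5671, -0.2972, 0.1536]
eef_rot: [0.632, 0.775, -0.001, -0.001]
ft_force: [0.2, -0.1, 0.8]
width: 0.0003
grip_force: 0.0
```

Run:
```python
from h import *
go(u2w(.0,-.16),.075,101.7)
i=snap('wrist','w11.png'); snap('top','t11.png')
a=cv2.imread('pics/raw_w11.png');b=cv2.imread('pics/raw_t11.png')
cv2.imwrite('pics/m11.png',np.hstack([cv2.resize(a,(400,300)),cv2.resize(b[215:335,340:500],(400,300))]))
```

```text
at [ 0.5671 -0.2972  0.1536] unit [ 0.059  -0.1104] yaw 101.57 tilt [-0.0017 -0.0005] t 31.7 F [ 0.2 -0.1  0.8] j7 0.34 w 0.00033753901277175765
shift cm [-4.97 -5.87  7.87] turn -0.13
```

View pics/m11.png

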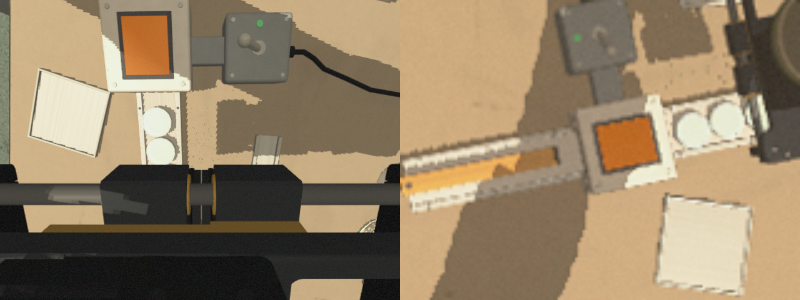

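Run:
```python
from h import *
i=r.camera_info('wrist'); im=cv2.imread('pics/raw_w11.png')
for u,v in [(251,195),(256,243)]: p=pix2w(i,u,v,.026); print('dish',p,w2u(p))
g=cv2.cvtColor(im,cv2.COLOR_BGR2GRAY); m=((g>150)*255).astype(np.uint8); m[:,180:]=0; m[:100]=0;m[262:]=0
for c in cv2.findContours(m,cv2.RETR_EXTERNAL,cv2.CHAIN_APPROX_NONE)[0]:
  if cv2.contourArea(c)>3000:
    q=cv2.boxPoints(cv2.minAreaRect(c)); print(q.round().tolist()); P=np.array([pix2w(i,*k,.006) for k in q]); print('tray',P.mean(0),[np.linalg.norm(P[k]-P[k-1]) for k in range(4)])
ti=r.camera_info('top'); b=cv2.imread('pics/raw_t11.png')
for x,y in [(665,197),(752,210),(740,296),(655,282)]: p=pix2w(ti,340+(x-400)*.4,215+y*.4,.006); print('trayTop',p)
```

```text
dish [ 0.50852493 -0.27757669  0.026     ] [ 0.00554892 -0.07935062]
dish [ 0.51888583 -0.31595104  0.026     ] [ 0.00791272 -0.11902872]
[[16.0, 100.0], [179.0, 100.0], [179.0, 261.0], [16.0, 261.0]]
tray [ 0.37599319 -0.29890373  0.006     ] [np.float64(0.13849692062115326), np.float64(0.13152835845196914), np.float64(0.13614895844904013), np.float64(0.1462176748538575)]
trayTop [ 0.43152158 -0.25789686  0.006     ]
trayTop [ 0.41861956 -0.35341624  0.006     ]
trayTop [ 0.32616827 -0.34004317  0.006     ]
trayTop [ 0.34038479 -0.24720784  0.006     ]
```

Request:
{"api": "arm_command", "payload": {"moves": [-2.5,-2.7,0,0,-2.5,-2.7,0,0,0,0,3.5,0,0,0,3.5,0,0,0,0,0,0,0,0,0,0,0,0,0], "fingers": 66}}

```text
time: 32.42
ee_pos: [0.5283, -0.3543, 0.0858]
eef_rot: [0.63, 0.777, 0.001, 0.001]
ft_force: [0.7, -0.8, 0.3]
width: 0.0391
grip_force: 0.0
```

Run:
```python
from h import *
go(u2w(.004,-.161),.021,101.7)
i=snap('wrist','w12.png'); im=cv2.imread('pics/raw_w12.png')
g=((im.min(2)>185)*255).astype(np.uint8); cs=cv2.connectedComponentsWithStats(g)
for k in range(1,cs[0]):
  if 500<cs[2][k,4]: print(cs[2][k],w2u(pix2w(i,*cs[3][k],.026)))
```

```text
at [ 0.5283 -0.3543  0.0858] unit [ 0.0093 -0.1584] yaw 101.89 tilt [ 0.0019 -0.0001] t 32.4 F [ 0.7 -0.8  0.3] j7 0.43 w 0.03913205886139158
shift cm [-0.25 -0.54  6.48] turn 0.19
[   28    19   173   192 20680] [-0.11013152 -0.07386255]
[ 265   64   78  228 8704] [-0.00248907 -0.09961206]
[348 110  10  65 533] [ 0.02799169 -0.08966732]
[ 289  230   54   52 2189] [ 0.00591938 -0.15945694]
[287 329  41  26 911] [ 0.00068187 -0.21989606]
```

Request:
{"api": "arm_command", "payload": {"moves": [-0.2,-0.4,0,0.2,0,0,0,0,0,0,0,0,0,0,3,0,0,0,2,0,0,0,1,0,0,0,0.5,0,0,0,0,0,0,0,0,0,0,0,0,0]}}

```text
time: 33.3
ee_pos: [0.5237, -0.3586, 0.0203]
eef_rot: [0.632, 0.775, 0.0, 0.001]
ft_force: [0.1, -0.5, -0.5]
width: 0.0575
grip_force: 0.0
```

Request:
{"api": "arm_command", "payload": {"moves": [0,0,0,0,0,0,0,0,0,0,0,0,0,0,0,0,0,0,0,0], "fingers": 30, "squeeze": 12}}

```text
time: 33.72
ee_pos: [0.523, -0.3583, 0.0193]
eef_rot: [0.632, 0.775, -0.0, 0.0]
ft_force: [0.8, 1.0, 2.0]
width: 0.0383
grip_force: 12.0
```

Run:
```python
from h import *
go([.3797,-.3007],.06,101.7)
```

```text
at [ 0.523  -0.3583  0.0193] unit [ 0.0034 -0.1613] yaw 101.55 tilt [ 0.0004 -0.0003] t 33.7 F [0.8 1.  2. ] j7 0.4 w 0.03827263713550228
shift cm [  8.51 -12.89  -4.08] turn -0.15
```

Request:
{"api": "arm_command", "payload": {"moves": [0,0,-2,0,0,0,-3,0,2.1,-3.2,0,0,2.1,-3.2,0,0,2.1,-3.2,0,0,2.2,-3.2,0,0,0,0,2.5,0,0,0,0,0,0,0,0,0,0,0,0,0]}}

```text
time: 34.55
ee_pos: [0.3819, -0.3004, 0.0445]
eef_rot: [0.632, 0.775, 0.001, 0.0]
ft_force: [0.4, -0.0, 0.4]
width: 0.0382
grip_force: 12.0
```

Run:
```python
from h import *
go([.3797,-.3007],.0115,101.7)
i=snap('wrist','w13.png')
cv2.imwrite('pics/w13c.png',cv2.imread('pics/raw_w13.png'))
```

```text
at [ 0.3819 -0.3004  0.0445] unit [-0.1231 -0.076 ] yaw 101.61 tilt [0.0013 0.001 ] t 34.5 F [ 0.4 -0.   0.4] j7 0.53 w 0.038185491351196095
shift cm [ 0.01 -0.23  3.3 ] turn -0.09
```

View pics/w13c.png

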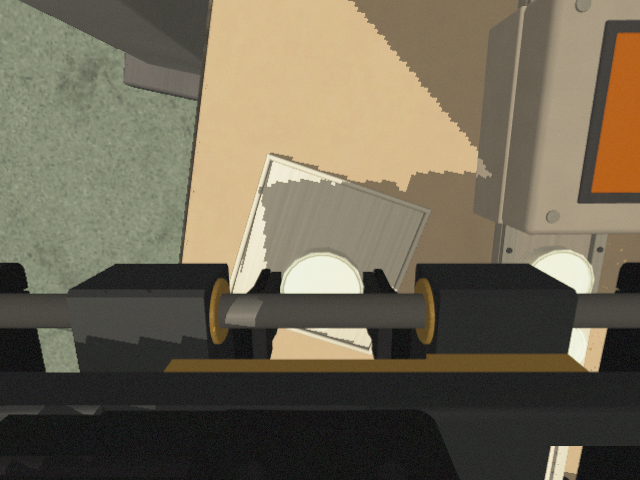

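Run:
```python
from h import *
i=r.camera_info('wrist')
P=[pix2w(i,u,v,.006)[:2] for u,v in [(269,155),(430,211),(369,351)]]; print(P,[np.linalg.norm(P[a]-P[b]) for a,b in((0,1),(1,2),(0,2))]); print((P[0]+P[2])/2)
d=P[1]-P[0]; n=np.array([d[1],-d[0]]); n*=np.sign(n@(P[2]-P[1])); c=(P[0]+P[1])/2+n/np.linalg.norm(n)*.048; print(c)
print(pix2w(i,321.5,283,.0445-.0073+.014))
```

```text
[array([ 0.34229264, -0.24523432]), array([ 0.43581303, -0.25719114]), array([ 0.42268359, -0.34929521])] [np.float64(0.0942816479113748), np.float64(0.0930351709973498), np.float64(0.13149666743995456)]
[ 0.38248811 -0.29726477]
[ 0.38296546 -0.29882516]
[ 0.38132853 -0.29459034  0.0512    ]
```

Request:
{"api": "arm_command", "payload": {"moves": [0.1,0,1.3,0,0,0,1.3,0,0,0,0.5,0,0,0,0.2,0,0,0,0,0,0,0,0,0,0,0,0,0]}}

```text
time: 35.18
ee_pos: [0.3804, -0.2994, 0.0107]
eef_rot: [0.632, 0.775, 0.0, -0.0]
ft_force: [0.8, -0.3, -0.0]
width: 0.0383
grip_force: 12.0
```

Request:
{"api": "arm_command", "payload": {"moves": [0,0,0,0,0,0,0,0,0,0,0,0], "fingers": 64}}

```text
time: 35.43
ee_pos: [0.3803, -0.2997, 0.011]
eef_rot: [0.632, 0.775, -0.0, 0.0]
ft_force: [0.4, -0.6, 0.1]
width: 0.0508
grip_force: 0.0
```

Run:
```python
from h import *
go(u2w(.0035,-.121),.09,101.7)
```

```text
at [ 0.3803 -0.2997  0.011 ] unit [-0.1245 -0.075 ] yaw 101.55 tilt [ 0.0002 -0.0003] t 35.4 F [ 0.4 -0.6  0.1] j7 0.48 w 0.0508398334182964
shift cm [-4.57 12.82 -7.9 ] turn -0.15
```

Request:
{"api": "arm_command", "payload": {"moves": [0,0,-2.5,0,0,0,-2.5,0,0,0,-2.5,0,0,0,0,-0.1,0,0,0,0,0,0,0,0]}}

```text
time: 35.93
ee_pos: [0.3798, -0.2997, 0.0855]
eef_rot: [0.632, 0.775, -0.0, -0.0]
ft_force: [0.7, 0.3, -0.1]
width: 0.0558
grip_force: 0.0
```

```bash
cat >> h.py <<'E'
def dish(f,z,want):
    "centre (unit) of the dish blob near wanted unit point, via min enclosing circle"
    i=snap('wrist',f); im=cv2.imread('pics/raw_'+f)
    e=w2pix(i,[*u2w(*want),z]); print('expected px',e.round())
    g=((im.min(2)>185)*255).astype(np.uint8); n,l,s,c=cv2.connectedComponentsWithStats(g)
    for k in range(1,n):
        if 800<s[k,4]<6000: print(s[k],np.round(w2u(pix2w(i,*c[k],z)),4))
E
python3 - <<'E'
from h import *
go(u2w(.0035,-.121),.086,101.7); dish('w14.png',.017,(-.1245,-.075))
E
```

```text
at [ 0.3798 -0.2997  0.0855] unit [-0.1249 -0.0749] yaw 101.63 tilt [-0.0004 -0.0003] t 35.9 F [ 0.7  0.3 -0.1] j7 0.58 w 0.055835156563986
shift cm [-4.6  12.85 -0.05] turn -0.07
expected px [322. 251.]
[ 494  237   53   26 1091] [ 0.0077 -0.0757]
```

Request:
{"api": "arm_command", "payload": {"moves": [-1.1,3.2,0,0,-1.1,3.2,0,0,-1.1,3.2,0,0,-1.1,3.1,0,0,0,0,0,0,0,0,0,0,0,0,0,0]}}

```text
time: 36.57
ee_pos: [0.5127, -0.3164, 0.0846]
eef_rot: [0.631, 0.775, -0.0, -0.001]
ft_force: [1.0, -0.1, -0.1]
width: 0.0559
grip_force: 0.0
```

Run:
```python
from h import *
go(u2w(.0035,-.121),.019,101.7); dish('w15.png',.026,(.0035,-.121))
```

```text
at [ 0.5127 -0.3164  0.0846] unit [ 0.0017 -0.1182] yaw 101.69 tilt [-0.0019  0.0014] t 36.6 F [ 1.  -0.1 -0.1] j7 0.38 w 0.05594167878807935
shift cm [-0.29  0.19  6.56] turn -0.01
expected px [324. 259.]
[ 230   87   76   40 1497] [-0.0359 -0.0323]
[ 279  136   14  156 1174] [-0.02   -0.0889]
[ 293  165   57   59 2648] [ 0.0018 -0.0792]
[ 299  231   54   52 2183] [ 0.0049 -0.1191]
```

Request:
{"api": "arm_command", "payload": {"moves": [-0.25,0.1,3,0,0,0,2,0,0,0,1,0,0,0,0.5,0,0,0,0,0,0,0,0,0,0,0,0,0]}}

```text
time: 37.2
ee_pos: [0.5156, -0.3197, 0.0222]
eef_rot: [0.632, 0.775, 0.0, 0.001]
ft_force: [-0.2, 0.6, 0.2]
width: 0.0559
grip_force: 0.0
```

Request:
{"api": "arm_command", "payload": {"moves": [0,0,0,0,0,0,0,0,0,0,0,0,0,0,0,0,0,0,0,0], "fingers": 30}}

```text
time: 37.62
ee_pos: [0.5152, -0.3194, 0.0213]
eef_rot: [0.632, 0.775, -0.0, 0.0]
ft_force: [-0.2, 0.4, 2.7]
width: 0.0383
grip_force: 12.0
```

Run:
```python
from h import *
go([.3803,-.2995],.06,101.7)
```

```text
at [ 0.5152 -0.3194  0.0213] unit [ 0.0036 -0.1217] yaw 101.65 tilt [ 0.0004 -0.0004] t 37.6 F [-0.2  0.4  2.7] j7 0.34 w 0.03830894982242962
shift cm [  4.67 -12.81  -3.88] turn -0.05
```

Request:
{"api": "arm_command", "payload": {"moves": [0,0,-2,0,0,0,-3,0,1.1,-3.2,0,0,1.1,-3.2,0,0,1.2,-3.2,0,0,1.2,-3.2,0,0,0,0,2,0,0,0,0,0,0,0,0,0,0,0,0,0,0,0,0,0]}}

```text
time: 38.53
ee_pos: [0.3819, -0.2997, 0.0515]
eef_rot: [0.631, 0.776, 0.001, 0.0]
ft_force: [0.5, 0.5, -0.5]
width: 0.038
grip_force: 12.0
```

Run:
```python
from h import *
p=np.array([.3803,-.2995])-UY*.0008
go(p,.0267,101.7)
```

```text
at [ 0.3819 -0.2997  0.0515] unit [-0.1229 -0.0753] yaw 101.75 tilt [0.0014 0.0004] t 38.5 F [ 0.5  0.5 -0.5] j7 0.53 w 0.037993612442690186
shift cm [-0.03 -0.16  2.48] turn 0.05
```

Request:
{"api": "arm_command", "payload": {"moves": [0,0,1,0,0,0,0.8,0,0,0,0,0,0,0,0,0,0,0,0,0]}}

```text
time: 38.95
ee_pos: [0.3805, -0.2998, 0.0328]
eef_rot: [0.632, 0.775, 0.0, -0.0]
ft_force: [0.1, 0.1, 0.1]
width: 0.0386
grip_force: 12.0
```

Run:
```python
from h import *
p=np.array([.3803,-.2995])-UY*.0008
go(p,.0267,101.7)
```

```text
at [ 0.3805 -0.2998  0.0328] unit [-0.1243 -0.0751] yaw 101.68 tilt [-0.      0.0006] t 39.0 F [0.1 0.1 0.1] j7 0.5 w 0.03856490437789766
shift cm [-0.05 -0.01  0.61] turn -0.02
```

Request:
{"api": "arm_command", "payload": {"moves": [-0.05,0,0.4,0,0,0,0.2,0,0,0,0,0,0,0,0,0]}}

```text
time: 39.28
ee_pos: [0.3804, -0.3005, 0.0268]
eef_rot: [0.632, 0.775, 0.0, -0.0]
ft_force: [-0.8, -0.8, -0.7]
width: 0.0382
grip_force: 12.0
```

Request:
{"api": "arm_command", "payload": {"moves": [0,0,0,0,0,0,0,0,0,0,0,0], "fingers": 64}}

```text
time: 39.53
ee_pos: [0.3805, -0.3007, 0.0271]
eef_rot: [0.632, 0.775, -0.0, 0.0]
ft_force: [-0.0, 0.6, 0.1]
width: 0.0502
grip_force: 0.0
```

Request:
{"api": "arm_command", "payload": {"moves": [0,0,-2,0,0,0,-2,0,0,0,-1.9,0,-0.1,3.2,0,0,0,3.2,0,0,0,3.2,0,0,0,3.1,0,0,0,0,0,0,0,0,0,0,0,0,0,0]}}

```text
time: 40.37
ee_pos: [0.5045, -0.2759, 0.0856]
eef_rot: [0.632, 0.775, -0.0, -0.0]
ft_force: [-0.9, 0.1, 0.3]
width: 0.0556
grip_force: 0.0
```

Run:
```python
from h import *
go(u2w(.0035,-.081),.019,101.7); dish('w16.png',.026,(.0035,-.081))
```

```text
at [ 0.5045 -0.2759  0.0856] unit [ 0.0019 -0.0769] yaw 101.66 tilt [-0.0008  0.0002] t 40.4 F [-0.9  0.1  0.3] j7 0.32 w 0.055592126426158496
shift cm [-0.41  0.16  6.66] turn -0.04
expected px [323. 260.]
[ 231  115   38   79 2238] [-0.0408 -0.016 ]
[ 293  232   56   52 2239] [ 0.0017 -0.0789]
[ 297  329   58   29 1641] [ 0.0054 -0.1396]
```

Request:
{"api": "arm_command", "payload": {"moves": [-0.3,0.1,3,0,0,0,2,0,0,0,1,0,0,0,0.5,0,0,0,0,0,0,0,0,0,0,0,0,0]}}

```text
time: 41.0
ee_pos: [0.5072, -0.279, 0.0222]
eef_rot: [0.632, 0.775, 0.0, 0.001]
ft_force: [-0.3, -0.3, 0.2]
width: 0.0555
grip_force: 0.0
```

Request:
{"api": "arm_command", "payload": {"moves": [0,0,0,0,0,0,0,0,0,0,0,0,0,0,0,0,0,0,0,0], "fingers": 30}}

```text
time: 41.42
ee_pos: [0.5068, -0.2787, 0.0212]
eef_rot: [0.632, 0.775, -0.0, 0.0]
ft_force: [-0.4, -0.9, 2.6]
width: 0.0378
grip_force: 12.0
```

Run:
```python
from h import *
go([.3804,-.3000],.07,101.7)
```

```text
at [ 0.5068 -0.2787  0.0212] unit [ 0.0036 -0.0801] yaw 101.65 tilt [ 0.0003 -0.0004] t 41.4 F [-0.4 -0.9  2.6] j7 0.27 w 0.0378177087033069
shift cm [  0.47 -12.8   -4.88] turn -0.05
```

Request:
{"api": "arm_command", "payload": {"moves": [0,0,-2,0,0,0,-3,0,0.1,-3.2,0,0,0.1,-3.2,0,0,0.1,-3.2,0,0,0.2,-3.3,0,0,0,0,1,0,0,0,0,0,0,0,0,0,0,0,0,0,0,0,0,0]}}

```text
time: 42.33
ee_pos: [0.3807, -0.2991, 0.0613]
eef_rot: [0.631, 0.776, 0.0, 0.0]
ft_force: [1.4, 0.6, -0.6]
width: 0.0384
grip_force: 12.0
```

Run:
```python
from h import *
go(np.array([.3803,-.2995])+UY*.0006,.0407,101.7)
```

```text
at [ 0.3807 -0.2991  0.0613] unit [-0.124  -0.0745] yaw 101.77 tilt [0.0012 0.0002] t 42.3 F [ 1.4  0.6 -0.6] j7 0.53 w 0.03839350725389532
shift cm [ 0.03 -0.05  2.06] turn 0.07
```

Request:
{"api": "arm_command", "payload": {"moves": [0.05,0.1,0.8,0,0,0,0.6,0,0,0,0,0,0,0,0,0,0,0,0,0]}}

```text
time: 42.75
ee_pos: [0.3803, -0.2988, 0.0468]
eef_rot: [0.632, 0.775, 0.0, -0.0]
ft_force: [-1.0, -0.2, -0.3]
width: 0.0383
grip_force: 12.0
```

Run:
```python
from h import *
go(np.array([.3803,-.2995])+UY*.0006,.0407,101.7)
```

```text
at [ 0.3803 -0.2988  0.0468] unit [-0.1243 -0.0742] yaw 101.68 tilt [-0.      0.0004] t 42.8 F [-1.  -0.2 -0.3] j7 0.51 w 0.03825050304033432
shift cm [-0.01 -0.01  0.61] turn -0.02
```

Request:
{"api": "arm_command", "payload": {"moves": [0,0,0.4,0,0,0,0.2,0,0,0,0,0,0,0,0,0]}}

```text
time: 43.08
ee_pos: [0.38, -0.299, 0.0408]
eef_rot: [0.632, 0.775, 0.0, -0.0]
ft_force: [0.2, -0.9, -0.4]
width: 0.0382
grip_force: 12.0
```

Request:
{"api": "arm_command", "payload": {"moves": [0,0,0,0,0,0,0,0,0,0,0,0], "fingers": 64}}

```text
time: 43.33
ee_pos: [0.3802, -0.2992, 0.041]
eef_rot: [0.632, 0.775, -0.0, 0.0]
ft_force: [-0.8, 0.3, -0.4]
width: 0.0505
grip_force: 0.0
```

Request:
{"api": "arm_command", "payload": {"moves": [0,0,-2,0,0,0,-3,0,0,0,-3,0,0,0,-2,0,3.8,1.5,0,0,3.8,1.8,0,0,3.8,1.8,0,0,3.8,1.8,0,0,3.8,1.8,0,0,3.8,1.8,0,0,2,2.3,0,0]}}

```text
time: 44.25
ee_pos: [0.4543, -0.0284, 0.1415]
eef_rot: [0.631, 0.776, -0.001, 0.001]
ft_force: [0.4, 0.2, 0.6]
width: 0.0559
grip_force: 0.0
```

Request:
{"api": "arm_command", "payload": {"moves": [2,0,0,0,0,0,0,0,0,0,0,0], "fingers": 55}}

```text
time: 44.5
ee_pos: [0.4508, -0.0115, 0.1409]
eef_rot: [0.631, 0.776, -0.0, -0.0]
ft_force: [-0.4, -0.9, -0.5]
width: 0.0488
grip_force: 0.0
```

Run:
```python
from h import *
go(u2w(.0025,.1938),.024,101.7)
i=snap('wrist','w17.png'); im=cv2.imread('pics/raw_w17.png'); g=cv2.cvtColor(im,cv2.COLOR_BGR2HSV)
m=((g[:,:,1]>110)&(g[:,:,0]>8)&(g[:,:,0]<22))
for v in range(150,290,10):
  u=np.where(m[v,250:400])[0]+250
  print(v,(u[0],u[-1],np.round(w2u(pix2w(i,(u[0]+u[-1])/2,v,.032)),4)) if len(u)>5 else None)
t=snap('top','t17.png'); b=cv2.imread('pics/raw_t17.png')
for n,c,z in (('pile',(.3804,-.2995),.045),):
  e=w2pix(t,[*c,z]); x,y=e.round().astype(int); print('pile px',e)
  gg=cv2.cvtColor(b,cv2.COLOR_BGR2GRAY)[y-10:y+11,x-10:x+11]; print(gg[::2,::2])
```

```text
at [ 0.4508 -0.0115  0.1409] unit [0.003  0.1929] yaw 101.82 tilt [-0.0002  0.0001] t 44.5 F [-0.4 -0.9 -0.5] j7 0.02 w 0.048816261376557084
shift cm [ 0.09 -0.05 11.69] turn 0.12
150 None
160 None
170 None
180 (np.int64(307), np.int64(333), array([0.0021, 0.2357]))
190 (np.int64(307), np.int64(333), array([0.0021, 0.2283]))
200 (np.int64(308), np.int64(333), array([0.0025, 0.2208]))
210 (np.int64(308), np.int64(333), array([0.0025, 0.2132]))
220 (np.int64(308), np.int64(333), array([0.0025, 0.2055]))
230 (np.int64(308), np.int64(333), array([0.0025, 0.1978]))
240 (np.int64(309), np.int64(333), array([0.0029, 0.1899]))
250 (np.int64(309), np.int64(333), array([0.003 , 0.1819]))
260 (np.int64(309), np.int64(333), array([0.003 , 0.1738]))
270 (np.int64(309), np.int64(333), array([0.003 , 0.1655]))
280 (np.int64(320), np.int64(392), array([0.0307, 0.1573]))
pile px [465.41574707 313.99728746]
[[133 131 126 131 129 189 210 209 211 212 213]
 [131 133 128 128 131 124 215 212 212 210 208]
 [129 127 126 152 219 222 197 214 211 213 210]
 [127 151 135 223 228 227 227 232 213 214 212]
 [110 152 169 227 227 227 226 227 231 213 214]
 [115 141 227 226 227 227 226 227 229 208 216]
 [126 150 222 226 227 227 229 225 232 211 209]
 [221 170 168 229 227 229 227 228 228 206 213]
 [215 213 202 213 214 230 231 210 220 214 214]
 [218 216 216 216 209 198 205 213 214 214 221]
 [214 217 217 216 218 219 217 218 215 214 218]]
```

Request:
{"api": "arm_command", "payload": {"moves": [0.1,-0.05,3.5,0.1,0,0,3.5,0,0,0,3,0,0,0,1.5,0,0,0,0.2,0,0,0,0,0,0,0,0,0,0,0,0,0]}}

```text
time: 45.27
ee_pos: [0.4513, -0.0124, 0.0253]
eef_rot: [0.633, 0.774, 0.0, 0.001]
ft_force: [-0.0, 0.6, -0.3]
width: 0.0479
grip_force: 0.0
```

Request:
{"api": "arm_command", "payload": {"moves": [0,0,0,0,0,0,0,0,0,0,0,0,0,0,0,0,0,0,0,0,0,0,0,0,0,0,0,0], "fingers": 10, "squeeze": 35}}

```text
time: 45.85
ee_pos: [0.4503, -0.0118, 0.024]
eef_rot: [0.632, 0.775, -0.0, 0.0]
ft_force: [-0.8, -0.3, 2.7]
width: 0.0194
grip_force: 35.0
```

Request:
{"api": "arm_command", "payload": {"moves": [0,0,-2,0,0,0,-4,0,0,0,-4,0,0,0,-3,0,0,0,0,0,0,0,0,0]}}

```text
time: 46.35
ee_pos: [0.4511, -0.0123, 0.155]
eef_rot: [0.633, 0.774, -0.0, 0.002]
ft_force: [-1.1, -0.7, -0.2]
width: 0.0196
grip_force: 35.0
```

Run:
```python
from h import *
go([.6555,-.2703],.13,97.2)
i=snap('wrist','w18.png'); im=cv2.imread('pics/raw_w18.png'); g=cv2.cvtColor(im,cv2.COLOR_BGR2HSV)
s=r.read_state(); z=s['ee_pos'][2]+.009
for v in range(170,280,6): print(v,g[v,320].tolist(),np.round(w2u(pix2w(i,320,v,z))-w2u(s['ee_pos']),4)) if v<225 else 0
```

```text
at [ 0.4511 -0.0123  0.155 ] unit [0.0031 0.192 ] yaw 101.49 tilt [ 0.0026 -0.0023] t 46.4 F [-1.1 -0.7 -0.2] j7 0.03 w 0.01963648679658423
shift cm [-29.34  14.89   2.62] turn 4.29
170 [17, 81, 148] [0.0008 0.0565]
176 [18, 84, 149] [0.0008 0.054 ]
182 [20, 52, 147] [0.0008 0.0515]
188 [19, 51, 180] [0.0008 0.049 ]
194 [17, 61, 168] [0.0008 0.0464]
200 [16, 138, 150] [0.0008 0.0439]
206 [16, 136, 176] [0.0008 0.0413]
212 [18, 33, 77] [0.0007 0.0387]
218 [13, 28, 83] [0.0007 0.036 ]
224 [19, 25, 81] [0.0007 0.0334]
```

Request:
{"api": "arm_command", "payload": {"moves": [-3.2,1.6,0,0,-3.2,1.6,0,0,-3.2,1.6,0,0,-3.2,1.6,0,0,-3.2,1.6,0,0,-3.2,1.7,0,0,-3.2,1.7,0,0,-3.3,1.7,0,0,-3.4,1.7,0,0,0,0,0,4.3,0,0,0,0,0,0,0,0]}}

```text
time: 47.4
ee_pos: [0.6531, -0.2656, 0.1514]
eef_rot: [0.66, 0.752, -0.0, -0.002]
ft_force: [0.7, 1.0, 0.5]
width: 0.0195
grip_force: 35.0
```

Request:
{"api": "arm_command", "payload": {"moves": [0,0,3,0,0,0,3,0,0,0,2,0,0,0,0,0,0,0,0,0,0,0,0,0]}}

```text
time: 47.9
ee_pos: [0.6541, -0.2664, 0.0756]
eef_rot: [0.66, 0.751, 0.0, 0.001]
ft_force: [0.0, 0.2, 0.3]
width: 0.0193
grip_force: 35.0
```

Run:
```python
from h import *
go([.6556,-.2714],.0145,97.15)
```

```text
at [ 0.6541 -0.2664  0.0756] unit [ 0.1503 -0.098 ] yaw 97.36 tilt [ 0.0015 -0.0004] t 47.9 F [0.  0.2 0.3] j7 0.1 w 0.019312515010943512
shift cm [-0.51  0.08  6.11] turn 0.21
```

Request:
{"api": "arm_command", "payload": {"moves": [-0.5,0.1,2,0.2,0,0,2,0,0,0,0,0,0,0,0,0,0,0,0,0]}}

```text
time: 48.32
ee_pos: [0.6562, -0.2718, 0.0362]
eef_rot: [0.662, 0.749, 0.001, 0.001]
ft_force: [0.7, 0.0, -0.1]
width: 0.0196
grip_force: 35.0
```

Run:
```python
from h import *
go([.6556,-.2714],.0145,97.15)
```

```text
at [ 0.6562 -0.2718  0.0362] unit [ 0.1513 -0.1036] yaw 97.08 tilt [ 0.0023 -0.0005] t 48.3 F [ 0.7  0.  -0.1] j7 0.09 w 0.019565394997613894
shift cm [ 0.05 -0.05  2.17] turn -0.07
```

Aligned (±3 mm clearance); lower and check before releasing.

Request:
{"api": "arm_command", "payload": {"moves": [0,0,0.8,0,0,0,0.7,0,0,0,0.4,0,0,0,0.2,0,0,0,0,0,0,0,0,0,0,0,0,0]}}

```text
time: 48.9
ee_pos: [0.6554, -0.272, 0.0148]
eef_rot: [0.662, 0.749, -0.0, 0.0]
ft_force: [-6.5, 1.3, 15.5]
width: 0.0196
grip_force: 35.0
```

Run:
```python
from h import *
go([.6556,-.2714],.0145,97.15)
```

```text
at [ 0.6554 -0.272   0.0148] unit [ 0.1505 -0.1037] yaw 97.05 tilt [ 0.0005 -0.0007] t 48.9 F [-6.5  1.3 15.5] j7 0.08 w 0.019632589272609663
shift cm [0.06 0.02 0.03] turn -0.1
```

Request:
{"api": "arm_command", "payload": {"moves": [0,0,-0.1,0,0,0,0,0,0,0,0,0,0,0,0,0], "fingers": 40}}

```text
time: 49.23
ee_pos: [0.655, -0.272, 0.0135]
eef_rot: [0.662, 0.749, -0.0, -0.0]
ft_force: [0.2, -1.0, -0.1]
width: 0.0334
grip_force: 0.0
```

Request:
{"api": "arm_command", "payload": {"moves": [0,0,-2,0,0,0,-4,0,0,0,-4,0,0,0,-3,0,4,0,0,0,4,0,0,0,4,0,0,0,4,0,0,0,4,0,0,0,4,0,0,0,4,0,0,0,0,0,0,0]}}

```text
time: 50.23
ee_pos: [0.6188, 0.0164, 0.1448]
eef_rot: [0.658, 0.753, 0.002, -0.001]
ft_force: [-0.4, 0.8, 1.0]
width: 0.0345
grip_force: 0.0
```

Run:
```python
from h import *
st(); t=snap('top','t19.png'); b=cv2.imread('pics/raw_t19.png'); g=cv2.cvtColor(b,cv2.COLOR_BGR2HSV)
a=cv2.imread('pics/raw_top0.png'); ga=cv2.cvtColor(a,cv2.COLOR_BGR2HSV)
for q in (ga,g):
  m=((q[:,:,1]>120)&(q[:,:,0]>8)&(q[:,:,0]<22)&(q[:,:,2]>140)).astype(np.uint8); m[:200]=0;m[225:]=0;m[:,:425]=0;m[:,505:]=0
  n,l,s,c=cv2.connectedComponentsWithStats(m); k=1+np.argmax(s[1:,4]); ys,xs=np.where(l==k)
  print(s[k],c[k],cv2.minAreaRect(np.c_[xs,ys].astype(np.float32)))
gr=cv2.cvtColor(b,cv2.COLOR_BGR2GRAY)
m=(gr[300:330,450:482]>222).astype(np.uint8); n,l,s,c=cv2.connectedComponentsWithStats(m)
for k in range(1,n):
  if s[k,4]>30: p=c[k]+[450,300]; print('pile',s[k],p,pix2w(t,*p,.045))
d=np.abs(gr.astype(int)-cv2.cvtColor(a,cv2.COLOR_BGR2GRAY))
print('timer,jar,can diff',d[190:212,335:358].mean(),d[162:185,364:387].mean(),d[234:250,503:520].mean())
```

```text
50.2333 [0.6188 0.0164 0.1448] [[-0.134, 0.991, 0.0], [0.991, 0.134, 0.004], [0.004, 0.001, -1.0]] [-0.4  0.8  1. ] 0.03445806592512235 0.0
[437 203  60  14 453] [466.14348786 209.49668874] ((466.4615173339844, 209.599853515625), (8.058984756469727, 59.877681732177734), 84.50768280029297)
[437 204  61  14 453] [466.64900662 210.03311258] ((466.8225402832031, 209.8671417236328), (7.953155040740967, 59.972843170166016), 83.79655456542969)
pile [  9   9  14  14 140] [465.70714286 314.83571429] [ 0.37822816 -0.30027374  0.045     ]
timer,jar,can diff 42.5296442687747 48.82797731568998 2.025735294117647
```

Run:
```python
from h import *
a=cv2.imread('pics/raw_top0.png',0);b=cv2.imread('pics/raw_t19.png',0);o=cv2.imread('pics/raw_t3.png',0)
for n,q in (('first',a),('on',o),('now',b)): print(n); print(q[220:240:2,408:432:2])
print(r.close_job())
```

```text
first
[[175 165 167 166 162 168 164 165 164 170 168 157]
 [169 166 166 168 168 166 167 168 166 169 168 171]
 [165 167 167 169 168 165 167 162 170 169 168 174]
 [165 166 165 170 159 205 199 179 168 168 169 170]
 [171 160 165 168 163 114 107 189 170 168 170 170]
 [172 128 154 169 142 117  97 112 169 169 169 173]
 [169 173 169 169 171 140 122  96 143 169 172 173]
 [161 173 167 168 169 170 173 132 200 172 173 174]
 [157 171 169 172 171 166 172 146 206 175 176 174]
 [132 172 169 167 171 170 172 174 173 175 171 174]]
on
[[170 161 157 164 137  96 168 164 161 161 160 150]
 [161 160 162 161 137  99 165 158 164 161 161 164]
 [158 159 159 161 151 105 172 153 160 161 157 160]
 [160 157 160 158 153 119 172 165 161 164 162 162]
 [164 153 160 163 153 170 176 185 162 162 161 163]
 [166 127 150 160 162 191 200 165 165 164 165 163]
 [165 166 164 163 163 161 161 161 164 162 165 163]
 [155 162 163 162 161 168 163 164 166 166 165 164]
 [151 163 162 162 165 167 161 166 167 167 168 167]
 [124 164 163 165 165 164 164 165 168 162 168 170]]
now
[[150 160 167 164 163 165 163 163 169 168 165 157]
 [123 165 163 167 164 165 164 165 170 168 167 170]
 [124 145 165 167 167 164 168 165 165 170 167 169]
 [134 121 164 166 155 202 198 177 172 170 169 171]
 [140 129 142 167 161 113 106 184 168 168 169 169]
 [146 135 124 166 141 118  97 112 170 169 168 169]
 [149 140 131 143 170 137 117  92 139 163 171 171]
 [153 145 134 121 166 171 171 123 194 169 174 171]
 [156 149 142 132 136 167 171 145 210 180 174 174]
 [155 153 150 136 123 159 170 173 158 174 172 171]]
the job is handed in; nothing more can be done
None
```

The job is handed in with no verdict shown. All three dishes went through under the lit lamp and are stacked in the tray, the lamp is off and the stick is back in its rest. The timer and jar were not contacted as far as I can tell, but the last picture could not confirm them.

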